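# Oil a stiff cash-box lock with its key

### The job

The lock on the blue cash box is stiff: take the red T-handled key from its wooden rest, dip its blade into the open steel oil pot until it gently presses the yellow felt pad inside (how deep the pad sits is not known: feel for it), and lift it out. Then push the key fully into the brass lock on the cash box, turn it clockwise to its stop and back home, draw it out, and hang it back on its rest as it was. Leave everything else where it stands.

Things in the scene. Friction and masses are not known exactly. Their poses are not given: they have to be found in the camera images.
- key: T-handled key, 80 mm tall, about 60 g, hanging upright. Origin at the centre of the blade's lower tip, z up. Brass blade 4 mm thick (x), 14 mm wide (y), z 0 to 40 mm; steel round shoulder 22 mm across, z 40 to 46 mm; above it the red handle bar. The same after a half turn about z
- key_handle (a point): centre of the key's red handle bar, 63 mm above the blade tip: bar 14 mm thick (x), 64 mm long (y), 34 mm high; grip it across its 14 mm, along key x
- keyrest: fixed wooden rest, origin at the centre of its underside: base 90 (x) by 110 (y) by 8 mm and two walls, each 50 mm long (x), 22 mm thick, tops 60 mm high, with a 32 mm gap between (y -16 to 16 mm). The key hangs with its blade in the gap and its bar lying across both walls: key y along rest y (either way round), key origin 14 mm above this origin, within 8 mm of centre
- pot: small open steel oil pot, loose, 56 mm outside, 46 mm inside diameter, 62 mm high, 0.4 kg; origin at the centre of its underside. Inside is a yellow felt pad 37 mm across, its top 12 to 32 mm below the rim: different each time, not measured. It is sprung: gives 1 mm per 1.5 N for 4 mm, then stops hard. Pressing with 2 to 8 N is right; over 15 N spoils it
- pot_rim (a point): centre of the oil pot's mouth, at rim height (62 mm above its underside)
- keyway (a point): centre of the keyway's mouth, on the top face of the brass lock in the cash box's lid, 96 mm above the counter; fixed to the box. With the lock home the slot runs along this y axis: 16.6 mm (y) by 6.2 mm (x), 3 mm bevel all round; it takes the whole 40 mm blade, then the key's shoulder rests on the brass. The key fits either way round
- cashbox: blue cash box, fixed, 150 (x) by 200 (y) by 88 mm, origin at the centre of its underside; the lock is in the middle of its lid; a steel bail handle lies on the lid along y, 55 mm from the lock on the +x side, 98 mm high
- lock (a joint): angle of the lock: 0 is home, it grows to its stop at 1.3 rad as the key turns clockwise seen from above, and stays where it is left. It is stiff, about 0.12 N m. The key has about 0.15 rad of turning play in the slot either way, so it must be turned that much past each end
- jar: closed amber glass jar with steel lid, a bystander that may stand in front of or behind the pot, 56 mm across, 75 mm high, origin at its underside
- soup: tall green soup can, 74 mm across, 108 mm high, a bystander, origin at its underside
- tuna: flat yellow fish tin, 84 mm across, 34 mm high, a bystander, origin at its underside
- mug: white mug, 80 mm across, 90 mm high, a bystander, origin at its underside
- cleaner: blue bottle with white cap, 68 mm across, 150 mm high, a bystander, origin at its underside
- screwdriver: screwdriver lying on the counter nearest the robot, a bystander, origin at its underside
Mind the look-alikes: they are no part of the job. Of the things shaped like the key, the red one is meant.

How it is judged:
By the outcome, as a careful person would: the job done as asked, in the order asked, and still so for the second after the job is handed in, with the robot touching nothing.
It also fails if it takes over 72 s, if anything falls off the work surface, if the arm or the gripper's body presses on something with over 40 N, if the wrist force passes 120 N, or if a joint passes its speed limit or range.

### The arm

A 6-joint arm with a two-finger parallel gripper is mounted at the origin on the work surface. World frame = base frame: x ahead of the robot, y to its left, z up, the work surface at z = 0. Lengths are in m, angles in rad, forces in N, time in s.
With the tool pointing down it reaches from about 0.375 to 0.9 m from the base axis. Payload 3.1 kg.
Tool frame: the origin (TCP) lies on the centre line of the jaws, within the pads' length; the fingertips stand 14 mm ahead of it and the grasp point (between the pads) lies 5 mm behind it; z points along the fingers, y is the line along which they close (so a half turn about z gives the same grasp; the last joint's range is limited). The gripper opens to 87 mm and grips with 3 to 60 N. Pads are 19 mm wide; open, the fingers measure 117 mm over their backs; the gripper's body (75 mm by 190 mm) begins 51 mm behind the grasp point.
Start: joints at [-1.46, 0.527, 1.433, -0, 1.181, -0.178], TCP at [0.179, -0.599, 0.237] pointing down, gripper open.
Joint ranges: [-3.08, 3.08], [-0.75, 2.2], [0.22, 2.44], [-1.43, 4.57], [0, 2.65], [-2.85, 2.85]. Speed limits (rad/s): [2.79, 2.79, 3.14, 3.14, 3.14, 3.14].

### API

Orientations are given as a unit quaternion [x, y, z, w].
In Python, from rig import robot gives the robot as it stands.
- The arm moves only by the tool move_arm, never from a script. Its argument "commands" is a list of rows, each an object with "hand": the finger opening in cm, from 0 to 8.7; "travel": the shift along the tool's x, y, z in cm, a list of three; "twist": the turn, a rotation vector about the tool's x, y, z in degrees, a list of three. In form: [{"hand": hand, "travel": [dx, dy, dz], "twist": [wx, wy, wz]}, ...]. A call has 1 to 5 rows; each row shifts and turns the commanded pose from where the row before left it, along the tool's axes as they then stand; what a row does not reach is not made up. A row lasts 1/12 s, in which the tool goes at most 41.7 mm and 7.16 degrees, less where a joint would pass 70% of its speed; a pose out of reach is approached as far as the arm can. A call is refused whole if a number of a shift passes 4.17 or a number of a turn 7.16, either way. A call with a gripper value outside its range is refused whole. The fingers move at their own pace and stop on an object; "force" is the grip in N (left out, the last holds). Time passes only in rows, so rows that do not move let the fingers close. It gives the time, the measured TCP pose, the force, the opening and the grip force at its end, in the units of the state.
- robot.get_obs(): the state, without advancing time (a new reading comes with each control period).
- robot.camera(name): name is "scene" or "top" or "wrist"; returns a dict with "frame" (480x640x3 uint8, red, green, blue), "fov_y" (degrees; the focal length in pixels is half the picture's height over the tangent of half this angle, whatever the lens; pixels are square), "cx", "cy" (the principal point, pixels), "k1" (the pictures are not rectified: a ray, as slopes to the right and down, at radius r is drawn at 1 + k1 r^2 times it, then the intrinsics apply), "extrinsics" (4x4, takes a point from camera to world coordinates); the wrist camera has in their place "T_tool_cam" (4x4, takes a point from camera to tool coordinates, whose origin is the TCP and whose axes are the flange's). Camera axes: x right, y down, z forward; pixel columns grow to the right and rows downward; lengths in m; the calibration is good to about 2 mm. A picture is of the moment at which its call begins: read the wrist's pose just before it. There is no depth.
- robot.hand_in(): hands the job in; it is judged then, once.
The state is a dict: "time": time; "q": joint angles; "joint_velocities": joint speeds; "joint_torque": joint torques, N m; "position": TCP position; "tool_rot": TCP orientation; "ft_force": force on the tool from outside, world axes, zero at the start; "moment": the same for the moment, N m; "grip_width": finger opening in m; "grip_force": force on a finger pad.
Only numpy, scipy, OpenCV 4.12 (cv2) and the standard library are available. Lean on these libraries where they do the work, as an engineer would, in place of code of your own. Each camera call takes 0.05 s, during which the arm holds its last target. There are 200 camera calls.

## Working session

There is one attempt and no reset: what is moved stays moved. The work goes in short steps, Python scripts to look and compute and a tool call to move; the robot and the scene stay as the last step left them, time stands still between calls to the robot, and variables do not carry over. Pictures are saved under pics/ and viewed, at most 10 in all, crops included, and the job is handed in when it is done.

Besides the shell and the picture viewer there is one more tool, called after "Call:" as a command line: name --argument value ..., lists and objects as JSON in quotes. move_arm: Moves the arm, as the interface text tells. Its arguments: {"type":"object","properties":{"commands":{"type":"array"},"force":{"type":"number"}},"required":["commands"]}

```bash
mkdir -p pics; ls; cat > h.py <<'E'
import numpy as np, cv2
from rig import robot
from scipy.spatial.transform import Rotation as R
def snap(name):
    o=robot.get_obs(); c=robot.camera(name)
    c['f']=240/np.tan(np.radians(c['fov_y'])/2)
    if name=='wrist':
        T=np.eye(4);T[:3,:3]=R.from_quat(o['tool_rot']).as_matrix();T[:3,3]=o['position']
        c['E']=T@np.array(c['T_tool_cam'])
    else: c['E']=np.array(c['extrinsics'])
    return c
def K(c): return np.array([[c['f'],0,c['cx']],[0,c['f'],c['cy']],[0,0,1.]])
def D(c): return np.array([c['k1'],0,0,0,0.])
def plane(c,px,z):
    px=np.array(px,float).reshape(-1,1,2)
    u=cv2.undistortPointsIter(px,K(c),D(c),None,None,(3,100,1e-10)).reshape(-1,2)
    d=np.c_[u,np.ones(len(u))]@c['E'][:3,:3].T; o=c['E'][:3,3]
    return o+d*((z-o[2])/d[:,2])[:,None]
def proj(c,P):
    M=np.linalg.inv(c['E']); return cv2.projectPoints(np.array(P,float).reshape(-1,1,3),cv2.Rodrigues(M[:3,:3])[0],M[:3,3],K(c),D(c))[0].reshape(-1,2)
def save(c,n): cv2.imwrite('pics/'+n,c['frame'][:,:,::-1])
E
python3 - <<'E'
from h import *
for n in('scene','top','wrist'):
    c=snap(n);save(c,n+'0.png');print(n,c['fov_y'],c['cx'],c['cy'],c['k1'],c['E'].round(3).tolist())
print(robot.get_obs())
a=[cv2.imread(f'pics/{n}0.png') for n in('scene','top')]
E
```

```text
pics
scene 50.95145950086633 319.8499221497609 249.31249543220326 -0.05746758756925619 [[-0.013, 0.576, -0.817, 1.408], [1.0, 0.011, -0.007, 0.106], [0.005, -0.817, -0.576, 0.667], [0.0, 0.0, 0.0, 1.0]]
top 49.62585984503851 322.5100967685064 232.41001253843658 -0.08550742276905136 [[0.018, -0.994, 0.11, 0.463], [-1.0, -0.017, 0.007, 0.089], [-0.005, -0.11, -0.994, 1.12], [0.0, 0.0, 0.0, 1.0]]
wrist 69.54138561694437 321.5445221356959 240.0504109829455 0.008771632786976612 [[0.285, -0.924, -0.256, 0.248], [-0.959, -0.275, -0.075, -0.576], [-0.001, 0.267, -0.964, 0.384], [0.0, 0.0, 0.0, 1.0]]
{'time': 0.15, 'q': array([-1.45948584e+00,  5.28248454e-01,  1.43362667e+00, -1.52849972e-05,
        1.18139463e+00, -1.78461895e-01]), 'joint_velocities': array([-0.00097838, -0.00396726, -0.00422171, -0.00088728,  0.00044541,
       -0.00091514]), 'joint_torque': array([ 6.27598110e-04, -4.40428197e+01, -1.76842010e+01,  6.33044215e-02,
        5.52421378e-02, -8.84782526e-05]), 'position': array([ 0.17856904, -0.59837595,  0.23579303]), 'tool_rot': array([ 9.89521576e-01,  1.44382639e-01,  2.10856955e-05, -8.38315021e-04]), 'ft_force': array([-1.17967781, -0.50202682,  0.11958053]), 'moment': array([ 0.01223493, -0.04213899,  0.01188434]), 'grip_force': 0.0, 'grip_width': 0.08681489398423209}
```

View pics/top0.png

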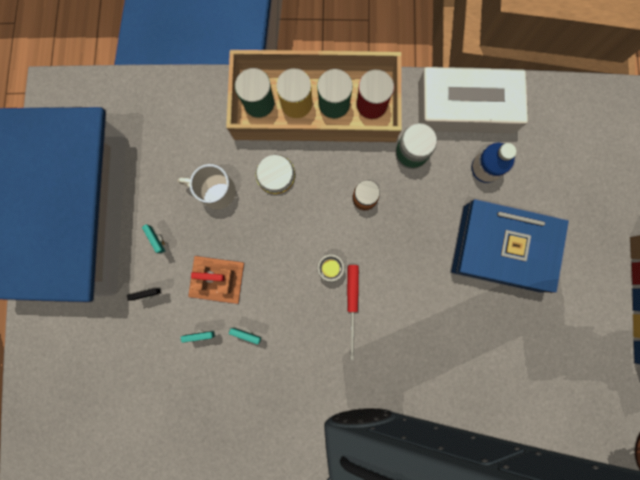

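View pics/scene0.png

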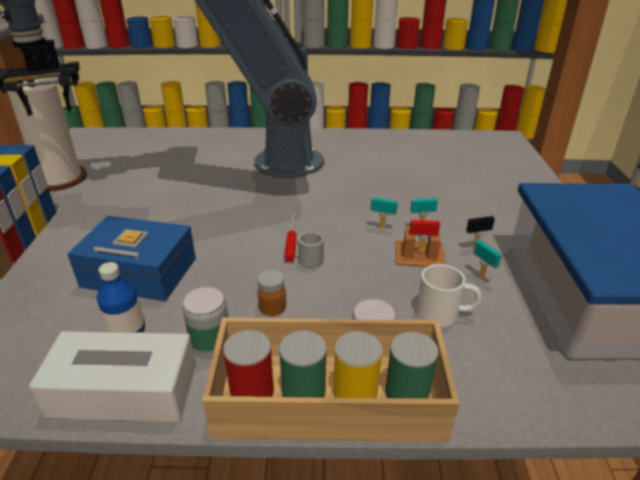

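The scene and top views agree. Candidates in the top view:
- Red T-key on the wooden rest at (208,277)
- Teal keys at (153,238), (197,337) and (245,336)
- Black key at (144,293)
- Red screwdriver at (352,288)

I choose the red one on the rest. The pot is at (331,268), with the yellow pad inside; the jar is at (366,195). The lock is at (516,245).

```bash
cat >> h.py <<'E'
def blobs(c,lo,hi,roi,amin=20):
    x0,y0,x1,y1=roi; hsv=cv2.cvtColor(c['frame'],cv2.COLOR_RGB2HSV)
    m=cv2.inRange(hsv,np.array(lo),np.array(hi)); k=np.zeros_like(m);k[y0:y1,x0:x1]=m[y0:y1,x0:x1]
    return [q for q in sorted(cv2.findContours(k,cv2.RETR_EXTERNAL,cv2.CHAIN_APPROX_NONE)[0],key=cv2.contourArea,reverse=True) if cv2.contourArea(q)>=amin]
def rect(c,q,z):
    P=plane(c,q.reshape(-1,2),z)[:,:2]
    (x,y),(w,h),a=cv2.minAreaRect((P*1000).astype(np.float32))
    b=cv2.boxPoints(((x,y),(w,h),a)); e=[b[1]-b[0],b[2]-b[1]]; e=max(e,key=np.linalg.norm)
    return dict(c=(round(x,1),round(y,1)),size=(round(w,1),round(h,1)),long_deg=round(float(np.degrees(np.arctan2(e[1],e[0])))%180,1))
E
python3 - <<'E'
from h import *
c=snap('top')
for q in blobs(c,(0,180,110),(6,255,255),(170,250,250,310))[:2]: print('key',rect(c,q,.080),cv2.boundingRect(q))
for q in blobs(c,(0,90,60),(20,255,255),(170,250,260,310))[:2]: print('rest',rect(c,q,.008),cv2.boundingRect(q))
for q in blobs(c,(22,120,100),(35,255,255),(310,250,350,290))[:2]: print('pad',rect(c,q,.04))
for q in blobs(c,(100,100,40),(125,255,255),(440,190,580,300))[:1]: print('box',rect(c,q,.088))
for q in blobs(c,(15,60,100),(35,255,255),(490,220,550,270))[:3]: print('lock',rect(c,q,.096))
t=c['frame']
a=cv2.resize(t[225:355,120:270],None,fx=4,fy=4,interpolation=2)[:, :600]
b=cv2.resize(t[225:270,490:545],None,fx=4,fy=4,interpolation=2)
o=np.zeros((520,800,3),np.uint8);o[:a.shape[0],:590]=a[:520,:590]
b=b[:,:205];o[:b.shape[0],595:595+b.shape[1]]=b
p=cv2.resize(t[245:295,310:360],None,fx=4,fy=4)
o[250:450,595:795]=p
cv2.imwrite('pics/crop1.png',o[:,:,::-1])
E
```

```text
key {'c': (484.8, 326.8), 'size': (61.6, 13.0), 'long_deg': 86.5} (192, 272, 31, 9)
rest {'c': (480.4, 324.2), 'size': (110.9, 90.2), 'long_deg': 83.4} (188, 256, 56, 48)
pad {'c': (507.8, 79.7), 'size': (33.2, 33.3), 'long_deg': 91.0}
box {'c': (555.2, -287.7), 'size': (203.9, 152.7), 'long_deg': 78.4}
lock {'c': (556.7, -291.6), 'size': (37.4, 35.8), 'long_deg': 78.5}
```

View pics/crop1.png

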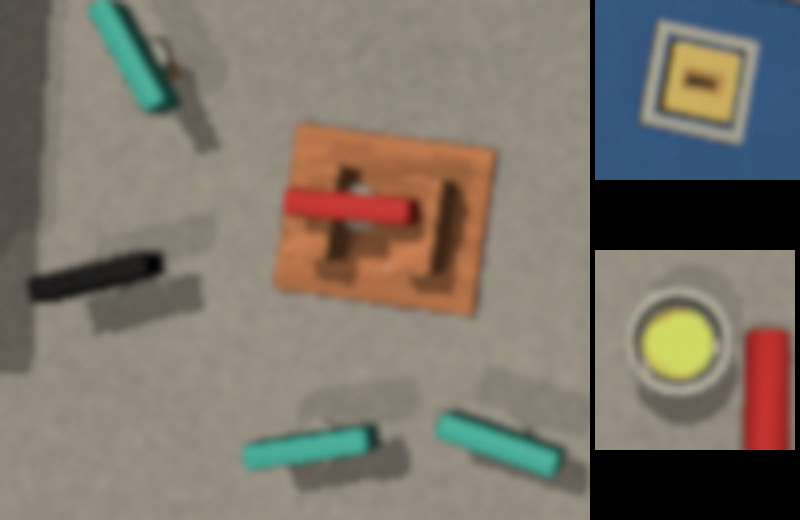

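The crop confirms the choice: the red key hangs on the wooden rest, and the teal and black ones stand apart. The slot lies roughly along the box's y. Next I'll fly to the lock for a wrist view on the way.

```bash
cat >> h.py <<'E'
def plan(x,y,z,yaw,step=.036,n=None):
    """rows (travel cm in tool axes, twist z deg) for a straight move in mm/deg targets, tool down"""
    o=robot.get_obs(); M=R.from_quat(o['tool_rot']).as_matrix(); p=o['position']
    y0=np.degrees(np.arctan2(M[1,0],M[0,0])); dy=(yaw-y0+180)%360-180
    d=np.array([x,y,z])/1000-p; n=n or int(np.ceil(max(np.linalg.norm(d)/step,abs(dy)/7.1,1)))
    print('at',(p*1000).round(1),'yaw',round(y0,2),'tilt',np.degrees(M[:2,2]).round(2),'F',o['ft_force'].round(1),'t',round(o['time'],1),'n',n)
    for i in range(n):
        a=np.radians(y0+dy*i/n); X=np.array([np.cos(a),np.sin(a),0]);Y=np.array([X[1],-X[0],0])
        s=d/n*100; print('T',[round(float(v),2) for v in (s@X,s@Y,-s[2])],'W',round(-dy/n,2))
E
python3 - <<'E'
from h import *
plan(555,-290,270,78.4)
E
```

```text
at [ 178.6 -598.5  235.9] yaw 16.61 tilt [-0.01  0.08] F [-0.   1.2 -0.5] t 0.2 n 14
T [3.21, -1.34, -0.24] W -4.41
T [3.3, -1.09, -0.24] W -4.41
T [3.37, -0.84, -0.24] W -4.41
T [3.43, -0.57, -0.24] W -4.41
T [3.46, -0.31, -0.24] W -4.41
T [3.48, -0.04, -0.24] W -4.41
T [3.47, 0.23, -0.24] W -4.41
T [3.44, 0.49, -0.24] W -4.41
T [3.39, 0.76, -0.24] W -4.41
T [3.32, 1.02, -0.24] W -4.41
T [3.24, 1.27, -0.24] W -4.41
T [3.13, 1.51, -0.24] W -4.41
T [3.0, 1.75, -0.24] W -4.41
T [2.86, 1.98, -0.24] W -4.41
```

Call:
move_arm --commands '[{"hand": 8.7, "travel": [3.2, -1.3, -0.3], "twist": [0, 0, -4.4]}, {"hand": 8.7, "travel": [3.3, -1.1, -0.3], "twist": [0, 0, -4.4]}, {"hand": 8.7, "travel": [3.4, -0.8, -0.3], "twist": [0, 0, -4.4]}, {"hand": 8.7, "travel": [3.4, -0.6, -0.3], "twist": [0, 0, -4.4]}, {"hand": 8.7, "travel": [3.5, -0.3, -0.2], "twist": [0, 0, -4.4]}]'

```text
time: 0.62
position: [0.3143, -0.4881, 0.2506]
tool_rot: [0.943, 0.332, -0.0, -0.0]
ft_force: [0.2, -0.6, -0.2]
grip_width: 0.0866
grip_force: 0.0
```

Call:
move_arm --commands '[{"hand": 8.7, "travel": [3.5, 0, -0.2], "twist": [0, 0, -4.4]}, {"hand": 8.7, "travel": [3.5, 0.2, -0.2], "twist": [0, 0, -4.4]}, {"hand": 8.7, "travel": [3.4, 0.5, -0.2], "twist": [0, 0, -4.4]}, {"hand": 8.7, "travel": [3.4, 0.8, -0.2], "twist": [0, 0, -4.4]}, {"hand": 8.7, "travel": [3.3, 1.0, -0.2], "twist": [0, 0, -4.4]}]'

```text
time: 1.03
position: [0.4496, -0.3782, 0.2605]
tool_rot: [0.862, 0.506, -0.0, -0.0]
ft_force: [-0.1, -0.8, -0.1]
grip_width: 0.0869
grip_force: 0.0
```

Call:
move_arm --commands '[{"hand": 8.7, "travel": [3.2, 1.3, -0.2], "twist": [0, 0, -4.4]}, {"hand": 8.7, "travel": [3.1, 1.5, -0.2], "twist": [0, 0, -4.4]}, {"hand": 8.7, "travel": [3.0, 1.7, -0.2], "twist": [0, 0, -4.4]}, {"hand": 8.7, "travel": [2.9, 2.0, -0.2], "twist": [0, 0, -4.4]}, {"hand": 8.7, "travel": [0, 0, 0], "twist": [0, 0, 0]}]'

```text
time: 1.45
position: [0.5605, -0.2875, 0.2689]
tool_rot: [0.774, 0.634, 0.002, 0.001]
ft_force: [1.0, 0.0, 0.2]
grip_width: 0.0866
grip_force: 0.0
```

```bash
python3 - <<'E'
from h import *
c=snap('wrist');save(c,'w1.png')
print(proj(c,[[.5567,-.2916,.096]]))
plan(508,80,270,86.5)
E
```

```text
[[318.55002094 230.13876515]]
at [ 558.2 -289.4  268.5] yaw 78.49 tilt [0.05 0.01] F [0.1 0.1 0.7] t 1.5 n 11
T [3.2, -1.12, -0.01] W -0.73
T [3.21, -1.08, -0.01] W -0.73
T [3.23, -1.04, -0.01] W -0.73
T [3.24, -0.99, -0.01] W -0.73
T [3.25, -0.95, -0.01] W -0.73
T [3.26, -0.91, -0.01] W -0.73
T [3.28, -0.87, -0.01] W -0.73
T [3.29, -0.83, -0.01] W -0.73
T [3.3, -0.79, -0.01] W -0.73
T [3.31, -0.74, -0.01] W -0.73
T [3.32, -0.7, -0.01] W -0.73
```

View pics/w1.png

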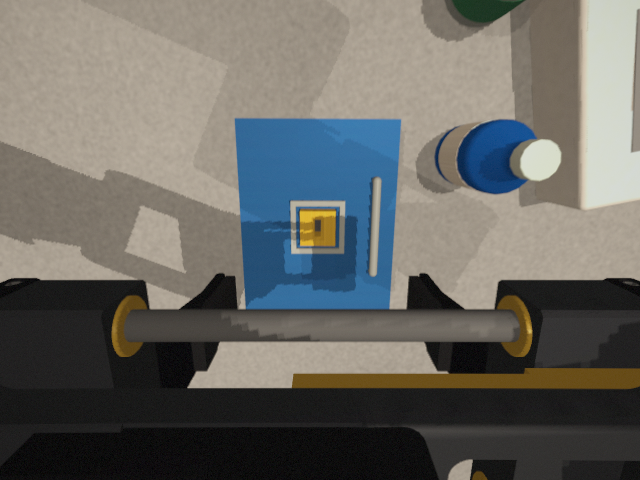

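The wrist view shows the lock's brass plate at (318,228) with the slot upright in the picture, and the bail to its right at (375,228). I'll measure it in the settled view.

```bash
python3 - <<'E'
from h import *
print(robot.get_obs()['position'])
c=snap('wrist')
for q in blobs(c,(18,100,40),(35,255,255),(285,195,350,260))[:2]: print('brass',rect(c,q,.096),cv2.boundingRect(q))
hsv=cv2.cvtColor(c['frame'],cv2.COLOR_RGB2HSV)
print(hsv[212:244:2,300:340:2,2])
for q in blobs(c,(95,150,80),(125,255,255),(225,110,410,300))[:2]: print('box',rect(c,q,.088),cv2.boundingRect(q))
E
```

```text
[ 0.55817674 -0.2894371   0.26846318]
brass {'c': (556.0, -289.2), 'size': (35.5, 33.9), 'long_deg': 77.6} (302, 207, 37, 37)
[[137 195 223 222 223 222 223 222 222 222 223 223 223 222 223 222 222 223
  223 129]
 [150 189 223 223 223 222 222 216 212 212 213 205 207 212 223 223 218 213
  222 123]
 [150 189 223 223 224 223 222 207 168 128 131 142 164 178 177 161 161 174
  202  87]
 [133 186 223 223 223 223 222 190 149  63  59  62 144 154 165 161 161 161
  164  79]
 [101 180 218 222 222 223 222 157 148  61  57  59 143 153 164 162 162 159
  164  78]
 [100 131 193 203 187 162 163 164 147  64  57  60 144 154 163 162 162 159
  164  72]
 [ 99 131 163 164 162 162 162 153 146  61  59  59 144 152 163 160 161 160
  164  73]
 [100 114 163 162 161 161 163 154 146  63  57  59 146 155 163 162 162 159
  163  71]
 [126 113 172 163 161 160 161 157 147  92  90  89 146 153 163 162 160 159
  163  72]
 [130 154 211 197 204 222 222 160 145 121 122 121 148 153 162 162 160 160
  163  73]
 [100 102 186 202 194 174 161 157 149 121 123 123 150 153 163 161 161 159
  163  74]
 [101 103 162 162 162 160 162 157 151 145 155 155 152 156 162 161 160 160
  163  77]
 [ 98 103 162 162 162 159 160 160 156 154 157 152 150 155 163 161 160 159
  162  78]
 [125  97 162 163 161 160 161 164 160 162 163 159 161 163 162 161 160 159
  161  77]
 [130 139 191 197 196 216 213 167 159 163 165 158 162 165 163 161 159 160
  162  83]
 [133 144 212 213 213 211 212 161 149 153 155 150 151 154 152 154 151 152
  155  92]]
box {'c': (557.8, -280.2), 'size': (178.8, 149.0), 'long_deg': 78.3} (237, 116, 166, 184)
```

Call:
move_arm --commands '[{"hand": 8.7, "travel": [3.2, -1.1, 0], "twist": [0, 0, -0.7]}, {"hand": 8.7, "travel": [3.2, -1.1, 0], "twist": [0, 0, -0.7]}, {"hand": 8.7, "travel": [3.2, -1.0, 0], "twist": [0, 0, -0.7]}, {"hand": 8.7, "travel": [3.2, -1.0, 0], "twist": [0, 0, -0.7]}, {"hand": 8.7, "travel": [3.3, -1.0, 0], "twist": [0, 0, -0.7]}]'

```text
time: 1.97
position: [0.5325, -0.1243, 0.2683]
tool_rot: [0.757, 0.653, -0.0, -0.0]
ft_force: [0.6, 0.4, -0.2]
grip_width: 0.0871
grip_force: 0.0
```

Call:
move_arm --commands '[{"hand": 8.7, "travel": [3.3, -0.9, 0], "twist": [0, 0, -0.7]}, {"hand": 8.7, "travel": [3.3, -0.9, 0], "twist": [0, 0, -0.7]}, {"hand": 8.7, "travel": [3.3, -0.8, 0], "twist": [0, 0, -0.7]}, {"hand": 8.7, "travel": [3.3, -0.8, 0], "twist": [0, 0, -0.7]}, {"hand": 8.7, "travel": [3.3, -0.8, 0], "twist": [0, 0, -0.7]}]'

```text
time: 2.38
position: [0.5111, 0.0446, 0.2685]
tool_rot: [0.737, 0.676, -0.0, 0.0]
ft_force: [0.6, 1.1, 0.4]
grip_width: 0.0871
grip_force: 0.0
```

Call:
move_arm --commands '[{"hand": 8.7, "travel": [2.6, -0.8, 0], "twist": [0, 0, -0.7]}, {"hand": 8.7, "travel": [0, 0, 0], "twist": [0, 0, 0]}, {"hand": 8.7, "travel": [0, 0, 0], "twist": [0, 0, 0]}]'

```text
time: 2.63
position: [0.5054, 0.0711, 0.2685]
tool_rot: [0.732, 0.682, -0.0, 0.0]
ft_force: [0.1, -0.1, 0.7]
grip_width: 0.0868
grip_force: 0.0
```

```bash
python3 - <<'E'
from h import *
c=snap('wrist');save(c,'w2.png')
print(proj(c,[[.508,.08,.04]]))
for q in blobs(c,(22,120,60),(38,255,255),(200,150,450,330))[:2]: print('pad',rect(c,q,.04),cv2.boundingRect(q))
plan(483,325,240,86.5)
E
```

```text
[[323.86797346 205.34961453]]
pad {'c': (507.5, 82.7), 'size': (35.1, 35.9), 'long_deg': 131.2} (307, 186, 33, 34)
at [506.   70.2 268.6] yaw 85.87 tilt [ 0.   -0.05] F [ 0.7 -0.  -0.1] t 2.7 n 8
T [3.16, -0.52, 0.36] W -0.08
T [3.16, -0.51, 0.36] W -0.08
T [3.16, -0.51, 0.36] W -0.08
T [3.16, -0.5, 0.36] W -0.08
T [3.16, -0.5, 0.36] W -0.08
T [3.16, -0.49, 0.36] W -0.08
T [3.16, -0.49, 0.36] W -0.08
T [3.16, -0.49, 0.36] W -0.08
```

View pics/w2.png

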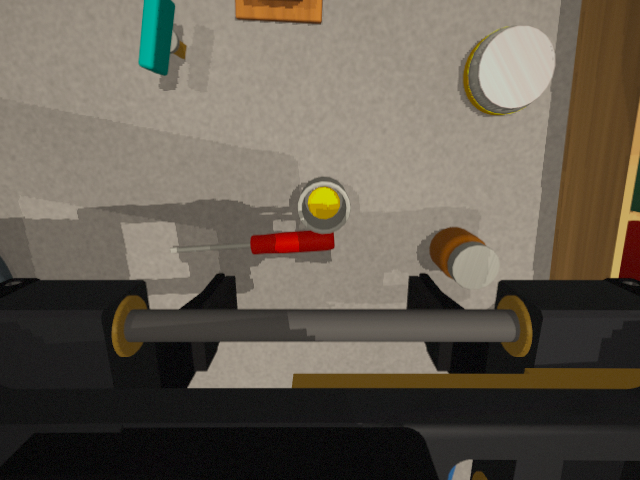

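The wrist view shows the pot's rim centred near (324,207) and the pad at (323,203). The screwdriver is close by at (290,243), and the jar at (465,258). On to the key.

Call:
move_arm --commands '[{"hand": 8.7, "travel": [3.2, -0.5, 0.3], "twist": [0, 0, 0]}, {"hand": 8.7, "travel": [3.2, -0.5, 0.3], "twist": [0, 0, 0]}, {"hand": 8.7, "travel": [3.2, -0.5, 0.3], "twist": [0, 0, 0]}, {"hand": 8.7, "travel": [3.2, -0.5, 0.3], "twist": [0, 0, 0]}, {"hand": 8.7, "travel": [3.2, -0.5, 0.3], "twist": [0, 0, 0]}]'

```text
time: 3.1
position: [0.4937, 0.2317, 0.2534]
tool_rot: [0.733, 0.68, -0.0, 0.0]
ft_force: [-0.0, 0.1, -0.1]
grip_width: 0.087
grip_force: 0.0
```

Call:
move_arm --commands '[{"hand": 8.7, "travel": [3.2, -0.5, 0.3], "twist": [0, 0, 0]}, {"hand": 8.7, "travel": [3.2, -0.5, 0.3], "twist": [0, 0, 0]}, {"hand": 8.7, "travel": [3.0, -0.5, 0.3], "twist": [0, 0, 0]}, {"hand": 8.7, "travel": [0, 0, 0], "twist": [0, 0, 0]}, {"hand": 8.7, "travel": [0, 0, 0], "twist": [0, 0, 0]}]'

```text
time: 3.52
position: [0.4852, 0.3269, 0.244]
tool_rot: [0.732, 0.681, -0.0, 0.0]
ft_force: [0.6, 0.0, 0.2]
grip_width: 0.0871
grip_force: 0.0
```

```bash
python3 - <<'E'
from h import *
t=snap('top'); 
print(proj(t,[[.48,.325,.094]]))
c=snap('wrist');save(c,'w3.png')
print(proj(c,[[.4848,.3268,.094]]))
for q in blobs(c,(0,180,60),(6,255,255),(200,100,450,330))[:2]: print('key',rect(c,q,.094),cv2.boundingRect(q))
for q in blobs(c,(5,90,60),(20,255,255),(180,80,460,330))[:2]: print('rest',rect(c,q,.008),cv2.boundingRect(q))
E
```

```text
[[206.18062237 278.58248067]]
[[321.48730935 229.62233758]]
key {'c': (484.8, 330.6), 'size': (64.6, 13.8), 'long_deg': 86.5} (313, 189, 17, 72)
rest {'c': (479.7, 327.0), 'size': (110.5, 89.7), 'long_deg': 83.4} (277, 160, 84, 99)
rest {'c': (364.9, 348.4), 'size': (7.6, 13.7), 'long_deg': 110.2} (207, 194, 11, 14)
```

View pics/w3.png

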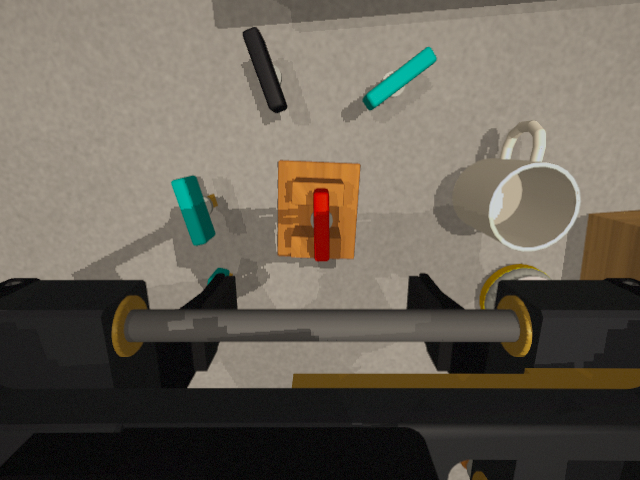

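The wrist view shows the red key at (321,225) on the rest at (318,210). The look-alikes are clear of the finger paths. I'll refine the bar's ends from the brightness profile.

```bash
python3 - <<'E'
from h import *
c=snap('wrist'); f=c['frame'].astype(int)
print([ (r,f[r,317:326].mean(0).round().astype(int).tolist()) for r in list(range(182,206,1))])
print([ (r,f[r,317:326].mean(0).round().astype(int).tolist()) for r in list(range(252,268,1))])
print('row225',[f[225,x].tolist() for x in range(308,334)])
print(robot.get_obs()['position'])
for a in (187,189,191,196,200,203,258,260,261,262): print(a,plane(c,[[321.5,a]],.094).round(4),plane(c,[[321.5,a]],.060).round(4)[0,1])
E
```

```text
[(182, [148, 89, 36]), (183, [189, 120, 48]), (184, [199, 129, 50]), (185, [199, 128, 51]), (186, [199, 128, 51]), (187, [175, 102, 39]), (188, [117, 21, 7]), (189, [110, 6, 2]), (190, [113, 5, 3]), (191, [131, 5, 1]), (192, [172, 3, 0]), (193, [198, 5, 0]), (194, [205, 18, 0]), (195, [209, 24, 2]), (196, [209, 26, 2]), (197, [209, 26, 1]), (198, [209, 26, 2]), (199, [209, 26, 3]), (200, [209, 26, 1]), (201, [209, 24, 2]), (202, [209, 25, 2]), (203, [209, 23, 1]), (204, [209, 23, 2]), (205, [209, 23, 1])]
[(252, [136, 5, 0]), (253, [136, 7, 1]), (254, [136, 5, 0]), (255, [136, 4, 1]), (256, [136, 7, 0]), (257, [136, 5, 0]), (258, [136, 5, 0]), (259, [132, 4, 0]), (260, [118, 28, 22]), (261, [106, 72, 64]), (262, [102, 95, 86]), (263, [102, 95, 86]), (264, [102, 95, 86]), (265, [102, 95, 86]), (266, [104, 96, 86]), (267, [106, 98, 88])]
row225 [[110, 65, 26], [109, 65, 27], [112, 64, 26], [106, 74, 49], [106, 95, 80], [102, 75, 66], [120, 16, 9], [128, 3, 1], [134, 8, 0], [136, 7, 0], [136, 9, 0], [136, 7, 0], [136, 7, 2], [137, 7, 1], [134, 3, 0], [136, 5, 0], [136, 8, 0], [136, 8, 0], [134, 8, 4], [129, 1, 0], [115, 9, 2], [105, 81, 73], [106, 99, 86], [117, 77, 42], [117, 68, 25], [116, 67, 26]]
[0.48528052 0.32545389 0.24450055]
187 [[0.4876 0.364  0.094 ]] 0.3599
189 [[0.4874 0.3623 0.094 ]] 0.358
191 [[0.4873 0.3605 0.094 ]] 0.3561
196 [[0.487  0.3562 0.094 ]] 0.3513
200 [[0.4867 0.3528 0.094 ]] 0.3474
203 [[0.4865 0.3502 0.094 ]] 0.3445
258 [[0.4828 0.2999 0.094 ]] 0.2885
260 [[0.4826 0.298  0.094 ]] 0.2864
261 [[0.4826 0.297  0.094 ]] 0.2853
262 [[0.4825 0.296  0.094 ]] 0.2842
```

```bash
python3 - <<'E'
from h import *
plan(484.8,327.5,78,86.5)
E
```

```text
at [485.3 325.5 244.5] yaw 85.76 tilt [-0.01 -0.05] F [-0.4 -0.4  0.1] t 3.7 n 5
T [0.04, -0.01, 3.33] W -0.15
T [0.04, -0.01, 3.33] W -0.15
T [0.04, -0.01, 3.33] W -0.15
T [0.04, -0.01, 3.33] W -0.15
T [0.04, -0.01, 3.33] W -0.15
```

Call:
move_arm --commands '[{"hand": 5, "travel": [0.1, 0, 3.5], "twist": [0, 0, -0.7]}, {"hand": 4, "travel": [0.1, 0, 3.5], "twist": [0, 0, 0]}, {"hand": 4, "travel": [0, 0, 3.5], "twist": [0, 0, 0]}, {"hand": 4, "travel": [0, 0, 3.0], "twist": [0, 0, 0]}, {"hand": 4, "travel": [0, 0, 0], "twist": [0, 0, 0]}]'

```text
time: 4.08
position: [0.4813, 0.3257, 0.1042]
tool_rot: [0.729, 0.685, -0.006, -0.002]
ft_force: [-0.3, -1.3, -0.1]
grip_width: 0.0616
grip_force: 0.0
```

```bash
python3 - <<'E'
from h import *
plan(484.8,327.5,78,86.5)
c=snap('wrist');save(c,'w4.png'); print(robot.get_obs()['grip_width'])
E
```

```text
at [481.3 325.7 104.2] yaw 86.44 tilt [-0.65 -0.3 ] F [-0.3 -1.3 -0.1] t 4.1 n 1
T [0.2, 0.34, 2.62] W -0.06
0.05764318213533936
```

View pics/w4.png

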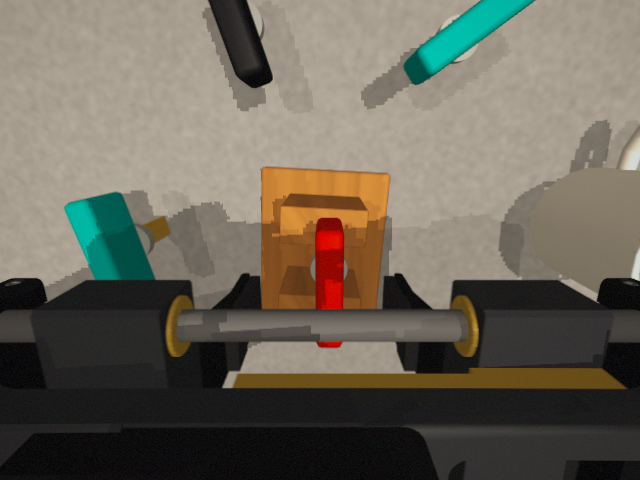

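The bar at (330,280) sits between the open fingers, centred. Settle, then descend.

Call:
move_arm --commands '[{"hand": 4, "travel": [0, 0, 0], "twist": [0, 0, 0]}, {"hand": 4, "travel": [0, 0, 1], "twist": [0, 0, 0]}, {"hand": 4, "travel": [0, 0, 1], "twist": [0, 0, 0]}, {"hand": 4, "travel": [0, 0, 0], "twist": [0, 0, 0]}, {"hand": 4, "travel": [0, 0, 0], "twist": [0, 0, 0]}]'

```text
time: 4.55
position: [0.4844, 0.3294, 0.0897]
tool_rot: [0.728, 0.686, -0.0, -0.0]
ft_force: [0.1, -0.3, 0.2]
grip_width: 0.0405
grip_force: 0.0
```

```bash
python3 - <<'E'
from h import *
plan(484.8,327.5,78,86.5)
E
```

```text
at [484.4 329.4  89.7] yaw 86.61 tilt [-0. -0.] F [ 0.1 -0.3  0.2] t 4.5 n 1
T [-0.18, 0.05, 1.17] W 0.11
```

Call:
move_arm --commands '[{"hand": 4, "travel": [-0.2, 0, 1.2], "twist": [0, 0, 0]}, {"hand": 4, "travel": [0, 0, 0], "twist": [0, 0, 0]}, {"hand": 4, "travel": [0, 0, 0], "twist": [0, 0, 0]}, {"hand": 0, "travel": [0, 0, 0], "twist": [0, 0, 0]}, {"hand": 0, "travel": [0, 0, 0], "twist": [0, 0, 0]}]' --force 40

```text
time: 4.97
position: [0.4848, 0.3277, 0.0782]
tool_rot: [0.728, 0.686, 0.001, 0.0]
ft_force: [0.6, -0.4, 0.5]
grip_width: 0.0333
grip_force: 0.0
```

Call:
move_arm --commands '[{"hand": 0, "travel": [0, 0, 0], "twist": [0, 0, 0]}, {"hand": 0, "travel": [0, 0, 0], "twist": [0, 0, 0]}, {"hand": 0, "travel": [0, 0, 0], "twist": [0, 0, 0]}, {"hand": 0, "travel": [0, 0, 0], "twist": [0, 0, 0]}]' --force 40

```text
time: 5.3
position: [0.4846, 0.3275, 0.0778]
tool_rot: [0.728, 0.686, 0.0, 0.0]
ft_force: [0.3, 0.4, 0.7]
grip_width: 0.0135
grip_force: 40.0
```

Gripped. Lift and carry to the pot.

Call:
move_arm --commands '[{"hand": 0, "travel": [0, 0, -2], "twist": [0, 0, 0]}, {"hand": 0, "travel": [0, 0, -3], "twist": [0, 0, 0]}, {"hand": 0, "travel": [0, 0, -3], "twist": [0, 0, 0]}, {"hand": 0, "travel": [0, 0, -2], "twist": [0, 0, 0]}, {"hand": 0, "travel": [0, 0, 0], "twist": [0, 0, 0]}]'

```text
time: 5.72
position: [0.4872, 0.3287, 0.1822]
tool_rot: [0.728, 0.686, 0.005, 0.002]
ft_force: [0.6, -0.5, 0.4]
grip_width: 0.0137
grip_force: 40.0
```

```bash
python3 - <<'E'
from h import *
plan(507.5,81.4,155,86.5); print(robot.get_obs()['grip_width'])
E
```

```text
at [487.2 328.7 182.2] yaw 86.61 tilt [0.5  0.22] F [ 0.6 -0.5  0.4] t 5.7 n 7
T [-3.51, 0.5, 0.39] W 0.02
T [-3.51, 0.5, 0.39] W 0.02
T [-3.51, 0.5, 0.39] W 0.02
T [-3.51, 0.5, 0.39] W 0.02
T [-3.51, 0.5, 0.39] W 0.02
T [-3.51, 0.5, 0.39] W 0.02
T [-3.51, 0.5, 0.39] W 0.02
0.013693511999883626
```

Call:
move_arm --commands '[{"hand": 0, "travel": [-3, 0.5, 0], "twist": [0, 0, 0]}, {"hand": 0, "travel": [-3.5, 0.5, 0], "twist": [0, 0, 0]}, {"hand": 0, "travel": [-3.5, 0.5, 0], "twist": [0, 0, 0]}, {"hand": 0, "travel": [-3.5, 0.5, 0], "twist": [0, 0, 0]}, {"hand": 0, "travel": [-3.5, 0.5, 0], "twist": [0, 0, 0]}]'

```text
time: 6.13
position: [0.4984, 0.1548, 0.1766]
tool_rot: [0.727, 0.686, -0.001, -0.001]
ft_force: [1.4, -0.7, -0.6]
grip_width: 0.0139
grip_force: 40.0
```

Call:
move_arm --commands '[{"hand": 0, "travel": [-3.5, 0.5, 0.5], "twist": [0, 0, 0]}, {"hand": 0, "travel": [-2.5, 0.4, 0.5], "twist": [0, 0, 0]}, {"hand": 0, "travel": [-1.4, 0.3, 1], "twist": [0, 0, 0]}, {"hand": 0, "travel": [0, 0, 0], "twist": [0, 0, 0]}, {"hand": 0, "travel": [0, 0, 0], "twist": [0, 0, 0]}]'

```text
time: 6.55
position: [0.506, 0.0811, 0.1564]
tool_rot: [0.729, 0.685, -0.001, -0.001]
ft_force: [-0.0, -0.5, 0.8]
grip_width: 0.0138
grip_force: 40.0
```

```bash
python3 - <<'E'
from h import *
plan(507.5,81.4,130,86.5)
c=snap('wrist');save(c,'w5.png');s=snap('scene')
o=np.zeros((480,800,3),np.uint8); o[:,:480]=c['frame'][:,80:560]; o[:320,480:]=cv2.resize(s['frame'][200:280,270:350],(320,320),interpolation=2)
cv2.imwrite('pics/c5.png',o[:,:,::-1])
E
```

```text
at [506.   81.1 156.4] yaw 86.47 tilt [-0.17  0.03] F [-0.  -0.5  0.8] t 6.5 n 1
T [0.04, 0.14, 2.64] W -0.03
```

View pics/c5.png

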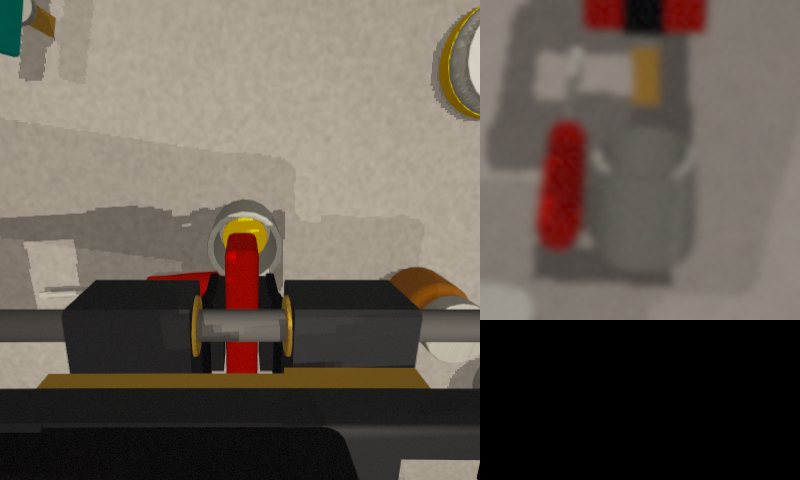

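The wrist crop shows the key above the pot with the yellow pad straight beyond the bar, aligned with the mouth. Descend to just above the shallowest pad.

Call:
move_arm --commands '[{"hand": 0, "travel": [0, 0.1, 2], "twist": [0, 0, 0]}, {"hand": 0, "travel": [0, 0, 2.0], "twist": [0, 0, 0]}, {"hand": 0, "travel": [0, 0, 0], "twist": [0, 0, 0]}, {"hand": 0, "travel": [0, 0, 0], "twist": [0, 0, 0]}, {"hand": 0, "travel": [0, 0, 0], "twist": [0, 0, 0]}]'

```text
time: 7.07
position: [0.5082, 0.0824, 0.1182]
tool_rot: [0.727, 0.686, 0.0, 0.0]
ft_force: [0.3, -0.6, -0.6]
grip_width: 0.0138
grip_force: 40.0
```

Call:
move_arm --commands '[{"hand": 0, "travel": [0, 0, 0.2], "twist": [0, 0, 0]}, {"hand": 0, "travel": [0, 0, 0], "twist": [0, 0, 0]}, {"hand": 0, "travel": [0, 0, 0], "twist": [0, 0, 0]}, {"hand": 0, "travel": [0, 0, 0], "twist": [0, 0, 0]}]'

```text
time: 7.4
position: [0.5082, 0.0816, 0.1161]
tool_rot: [0.728, 0.686, 0.0, 0.0]
ft_force: [-0.4, -0.2, -0.3]
grip_width: 0.0137
grip_force: 40.0
```

Call:
move_arm --commands '[{"hand": 0, "travel": [0, 0, 0.3], "twist": [0, 0, 0]}, {"hand": 0, "travel": [0, 0, 0], "twist": [0, 0, 0]}, {"hand": 0, "travel": [0, 0, 0], "twist": [0, 0, 0]}]'

```text
time: 7.65
position: [0.5078, 0.0816, 0.1124]
tool_rot: [0.728, 0.686, -0.0, -0.0]
ft_force: [1.1, -0.4, -0.0]
grip_width: 0.0139
grip_force: 40.0
```

```bash
python3 -c "
from h import *
print(robot.get_obs()['ft_force'])"
```

```text
[ 1.10822268 -0.42809272 -0.02152956]
```

Call:
move_arm --commands '[{"hand": 0, "travel": [0, 0, 0.3], "twist": [0, 0, 0]}, {"hand": 0, "travel": [0, 0, 0], "twist": [0, 0, 0]}, {"hand": 0, "travel": [0, 0, 0], "twist": [0, 0, 0]}]'

```text
time: 7.9
position: [0.5077, 0.0816, 0.1093]
tool_rot: [0.728, 0.686, -0.0, -0.0]
ft_force: [0.1, 0.1, -1.4]
grip_width: 0.0138
grip_force: 40.0
```

Call:
move_arm --commands '[{"hand": 0, "travel": [0, 0, 0.2], "twist": [0, 0, 0]}, {"hand": 0, "travel": [0, 0, 0], "twist": [0, 0, 0]}, {"hand": 0, "travel": [0, 0, 0], "twist": [0, 0, 0]}]'

```text
time: 8.15
position: [0.5078, 0.0816, 0.1074]
tool_rot: [0.728, 0.686, -0.0, -0.0]
ft_force: [-0.6, -0.7, -0.4]
grip_width: 0.0138
grip_force: 40.0
```

Call:
move_arm --commands '[{"hand": 0, "travel": [0, 0, 0.3], "twist": [0, 0, 0]}, {"hand": 0, "travel": [0, 0, 0], "twist": [0, 0, 0]}, {"hand": 0, "travel": [0, 0, 0], "twist": [0, 0, 0]}]'

```text
time: 8.4
position: [0.5078, 0.0816, 0.1044]
tool_rot: [0.728, 0.686, -0.0, -0.0]
ft_force: [-0.9, 0.8, -0.5]
grip_width: 0.0137
grip_force: 40.0
```

Call:
move_arm --commands '[{"hand": 0, "travel": [0, 0, 0.3], "twist": [0, 0, 0]}, {"hand": 0, "travel": [0, 0, 0], "twist": [0, 0, 0]}, {"hand": 0, "travel": [0, 0, 0], "twist": [0, 0, 0]}]'

```text
time: 8.65
position: [0.5078, 0.0816, 0.1013]
tool_rot: [0.728, 0.686, -0.0, -0.0]
ft_force: [0.2, -0.2, -0.2]
grip_width: 0.0135
grip_force: 40.0
```

Call:
move_arm --commands '[{"hand": 0, "travel": [0, 0, 0.3], "twist": [0, 0, 0]}, {"hand": 0, "travel": [0, 0, 0], "twist": [0, 0, 0]}, {"hand": 0, "travel": [0, 0, 0], "twist": [0, 0, 0]}]'

```text
time: 8.9
position: [0.5078, 0.0816, 0.0984]
tool_rot: [0.728, 0.686, -0.0, -0.0]
ft_force: [-0.0, 0.2, -1.3]
grip_width: 0.0135
grip_force: 40.0
```

Call:
move_arm --commands '[{"hand": 0, "travel": [0, 0, 0.2], "twist": [0, 0, 0]}, {"hand": 0, "travel": [0, 0, 0], "twist": [0, 0, 0]}, {"hand": 0, "travel": [0, 0, 0], "twist": [0, 0, 0]}]'

```text
time: 9.15
position: [0.5079, 0.0816, 0.0964]
tool_rot: [0.728, 0.686, -0.0, -0.0]
ft_force: [0.4, -0.8, -1.0]
grip_width: 0.0137
grip_force: 40.0
```

Call:
move_arm --commands '[{"hand": 0, "travel": [0, 0, 0.2], "twist": [0, 0, 0]}, {"hand": 0, "travel": [0, 0, 0], "twist": [0, 0, 0]}, {"hand": 0, "travel": [0, 0, 0], "twist": [0, 0, 0]}]'

```text
time: 9.4
position: [0.508, 0.0816, 0.0945]
tool_rot: [0.728, 0.686, 0.0, 0.0]
ft_force: [-0.3, 0.3, 0.8]
grip_width: 0.0139
grip_force: 40.0
```

Call:
move_arm --commands '[{"hand": 0, "travel": [0, 0, 0.2], "twist": [0, 0, 0]}, {"hand": 0, "travel": [0, 0, 0], "twist": [0, 0, 0]}, {"hand": 0, "travel": [0, 0, 0], "twist": [0, 0, 0]}]'

```text
time: 9.65
position: [0.5081, 0.0816, 0.0927]
tool_rot: [0.728, 0.686, 0.0, 0.0]
ft_force: [-0.6, 0.6, 2.3]
grip_width: 0.0136
grip_force: 40.0
```

```bash
python3 -c "
from h import *
for i in range(4): robot.camera('scene'); print(robot.get_obs()['ft_force'].round(2))"
```

```text
[-0.92  0.38  1.55]
[-0.59 -1.05  2.68]
[-0.41  0.42  1.54]
[-0.46 -0.12  2.27]
```

Contact felt at about 2 to 2.5 N. A bit more for margin.

Call:
move_arm --commands '[{"hand": 0, "travel": [0, 0, 0.15], "twist": [0, 0, 0]}, {"hand": 0, "travel": [0, 0, 0], "twist": [0, 0, 0]}, {"hand": 0, "travel": [0, 0, 0], "twist": [0, 0, 0]}, {"hand": 0, "travel": [0, 0, 0], "twist": [0, 0, 0]}]'

```text
time: 10.18
position: [0.5081, 0.0816, 0.0912]
tool_rot: [0.728, 0.686, 0.0, 0.0]
ft_force: [0.2, 0.3, 3.5]
grip_width: 0.0131
grip_force: 40.0
```

```bash
python3 -c "
from h import *
for i in range(4): robot.camera('scene'); print(robot.get_obs()['ft_force'].round(2))"
```

```text
[-0.37 -0.65  3.89]
[ 0.29 -0.6   3.69]
[0.78 0.41 4.8 ]
[ 0.37 -0.46  4.43]
```

About 4.2 N, in range. Lift out.

Call:
move_arm --commands '[{"hand": 0, "travel": [0, 0, -1], "twist": [0, 0, 0]}, {"hand": 0, "travel": [0, 0, -2.5], "twist": [0, 0, 0]}, {"hand": 0, "travel": [0, 0, -3], "twist": [0, 0, 0]}, {"hand": 0, "travel": [0, 0, -3], "twist": [0, 0, 0]}, {"hand": 0, "travel": [0, 0, -1], "twist": [0, 0, 0]}]'

```text
time: 10.8
position: [0.5096, 0.0816, 0.1997]
tool_rot: [0.728, 0.686, 0.002, 0.002]
ft_force: [-0.2, -0.7, -0.4]
grip_width: 0.0137
grip_force: 40.0
```

```bash
python3 - <<'E'
from h import *
plan(556,-290.5,195,78.4,n=11)
E
```

```text
at [509.6  81.6 199.7] yaw 86.61 tilt [ 0.34 -0.02] F [-0.2 -0.7 -0.4] t 10.8 n 11
T [-3.35, 0.62, 0.04] W 0.75
T [-3.34, 0.66, 0.04] W 0.75
T [-3.33, 0.71, 0.04] W 0.75
T [-3.33, 0.75, 0.04] W 0.75
T [-3.32, 0.79, 0.04] W 0.75
T [-3.3, 0.84, 0.04] W 0.75
T [-3.29, 0.88, 0.04] W 0.75
T [-3.28, 0.92, 0.04] W 0.75
T [-3.27, 0.97, 0.04] W 0.75
T [-3.26, 1.01, 0.04] W 0.75
T [-3.24, 1.05, 0.04] W 0.75
```

Call:
move_arm --commands '[{"hand": 0, "travel": [-2.5, 0.5, 0], "twist": [0, 0, 0.7]}, {"hand": 0, "travel": [-3.3, 0.6, 0], "twist": [0, 0, 0.7]}, {"hand": 0, "travel": [-3.3, 0.7, 0], "twist": [0, 0, 0.7]}, {"hand": 0, "travel": [-3.3, 0.7, 0], "twist": [0, 0, 0.7]}, {"hand": 0, "travel": [-3.3, 0.8, 0], "twist": [0, 0, 0.7]}]'

```text
time: 11.22
position: [0.5266, -0.0787, 0.1956]
tool_rot: [0.748, 0.663, -0.0, -0.001]
ft_force: [0.4, 0.4, -0.1]
grip_width: 0.0139
grip_force: 40.0
```

Call:
move_arm --commands '[{"hand": 0, "travel": [-3.3, 0.8, 0], "twist": [0, 0, 0.7]}, {"hand": 0, "travel": [-3.3, 0.9, 0], "twist": [0, 0, 0.7]}, {"hand": 0, "travel": [-3.3, 0.9, 0], "twist": [0, 0, 0.7]}, {"hand": 0, "travel": [-3.3, 1.0, 0], "twist": [0, 0, 0.7]}, {"hand": 0, "travel": [-3.3, 1.0, 0], "twist": [0, 0, 0.7]}]'

```text
time: 11.63
position: [0.5484, -0.2489, 0.1952]
tool_rot: [0.769, 0.64, -0.0, -0.001]
ft_force: [-0.4, -0.3, -0.7]
grip_width: 0.014
grip_force: 40.0
```

Call:
move_arm --commands '[{"hand": 0, "travel": [-2.5, 0.8, 0], "twist": [0, 0, 0.7]}, {"hand": 0, "travel": [-1, 0.2, 0], "twist": [0, 0, 0.4]}, {"hand": 0, "travel": [0, 0, 0], "twist": [0, 0, 0]}, {"hand": 0, "travel": [0, 0, 0], "twist": [0, 0, 0]}, {"hand": 0, "travel": [0, 0, 0], "twist": [0, 0, 0]}]'

```text
time: 12.05
position: [0.5517, -0.2816, 0.1955]
tool_rot: [0.774, 0.633, -0.0, -0.002]
ft_force: [0.4, 0.2, -0.3]
grip_width: 0.014
grip_force: 40.0
```

```bash
python3 - <<'E'
from h import *
plan(556,-290.5,175,78.4)
c=snap('wrist');save(c,'w6.png');s=snap('scene'); t=snap('top')
o=np.zeros((480,800,3),np.uint8); o[:,:400]=c['frame'][:,120:520]; o[:240,400:]=cv2.resize(s['frame'][190:270,60:193],(400,240),interpolation=2);o[240:,400:]=cv2.resize(t['frame'][200:290,450:600],(400,240),interpolation=2)
cv2.imwrite('pics/c6.png',o[:,:,::-1])
E
```

```text
at [ 551.7 -281.6  195.5] yaw 78.57 tilt [-0.12  0.14] F [ 0.4  0.2 -0.3] t 12.1 n 1
T [-0.79, 0.6, 2.05] W 0.17
```

View pics/c6.png

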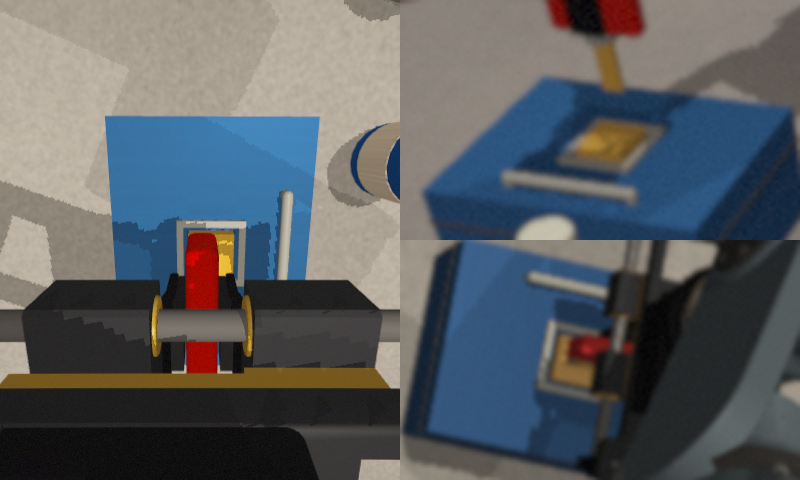

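The wrist, scene and top crops show the key above the lock, about 8 mm short in -y and 6 mm in tool y, as computed. Correct and lower to a 12 mm gap.

Call:
move_arm --commands '[{"hand": 0, "travel": [-0.8, 0.6, 1], "twist": [0, 0, 0.2]}, {"hand": 0, "travel": [0, 0, 1], "twist": [0, 0, 0]}, {"hand": 0, "travel": [0, 0, 0], "twist": [0, 0, 0]}, {"hand": 0, "travel": [0, 0, 0], "twist": [0, 0, 0]}, {"hand": 0, "travel": [0, 0, 0], "twist": [0, 0, 0]}]'

```text
time: 12.62
position: [0.5566, -0.2926, 0.1755]
tool_rot: [0.775, 0.631, -0.0, -0.001]
ft_force: [-0.1, 0.4, -0.3]
grip_width: 0.0139
grip_force: 40.0
```

```bash
python3 - <<'E'
from h import *
plan(556,-290.5,165,78.4)
# key tip vs slot in scene view
o=robot.get_obs();s=snap('scene')
p=o['position'];print('pred tip px',proj(s,[p-[0,0,.0638],[.556,-.2892,.096]]))
for q in blobs(s,(12,110,50),(32,255,255),(100,200,160,260),8)[:4]: print(cv2.boundingRect(q),cv2.contourArea(q))
o2=cv2.resize(s['frame'][210:250,105:155],(700,560),interpolation=2);cv2.imwrite('pics/c7.png',o2[:,:,::-1])
E
```

```text
at [ 556.6 -292.6  175.5] yaw 78.3 tilt [-0.06  0.05] F [-0.1  0.4 -0.3] t 12.6 n 1
T [0.2, -0.11, 1.05] W -0.1
pred tip px [[128.05841945 229.11217269]
 [131.40316958 235.34639556]]
(119, 215, 22, 29) 262.5
```

View pics/c7.png

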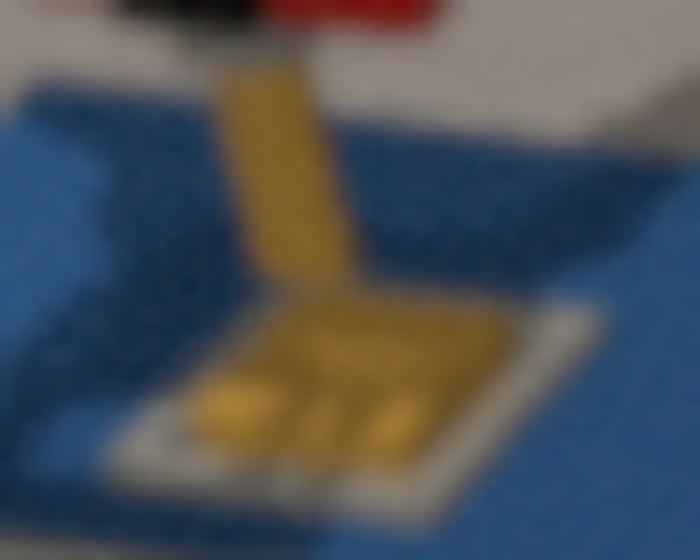

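The scene crop shows the blade tip at about (127,230), just above the near side of the brass plate and consistent with the height gap. Apply the small correction and lower to the bevel.

Call:
move_arm --commands '[{"hand": 0, "travel": [0.2, -0.1, 0.5], "twist": [0, 0, -0.1]}, {"hand": 0, "travel": [0, 0, 0.5], "twist": [0, 0, 0]}, {"hand": 0, "travel": [0, 0, 0.3], "twist": [0, 0, 0]}, {"hand": 0, "travel": [0, 0, 0.0], "twist": [0, 0, 0]}, {"hand": 0, "travel": [0, 0, 0], "twist": [0, 0, 0]}]'

```text
time: 13.08
position: [0.5561, -0.2906, 0.1627]
tool_rot: [0.775, 0.632, -0.0, -0.0]
ft_force: [-0.1, 0.1, -0.5]
grip_width: 0.0134
grip_force: 40.0
```

```bash
python3 - <<'E'
from h import *
plan(556.2,-290.4,155,78.4)
E
```

```text
at [ 556.1 -290.6  162.7] yaw 78.41 tilt [-0.04  0.03] F [-0.1  0.1 -0.5] t 13.1 n 1
T [0.02, 0.01, 0.77] W 0.01
```

Call:
move_arm --commands '[{"hand": 0, "travel": [0, 0, 0.3], "twist": [0, 0, 0]}, {"hand": 0, "travel": [0, 0, 0.2], "twist": [0, 0, 0]}, {"hand": 0, "travel": [0, 0, 0.1], "twist": [0, 0, 0]}, {"hand": 0, "travel": [0, 0, 0], "twist": [0, 0, 0]}]'

```text
time: 13.42
position: [0.5561, -0.2906, 0.1567]
tool_rot: [0.775, 0.632, -0.0, -0.0]
ft_force: [0.2, -0.6, -1.0]
grip_width: 0.0137
grip_force: 40.0
```

Call:
move_arm --commands '[{"hand": 0, "travel": [0, 0, 0.2], "twist": [0, 0, 0]}, {"hand": 0, "travel": [0, 0, 0.2], "twist": [0, 0, 0]}, {"hand": 0, "travel": [0, 0, 0], "twist": [0, 0, 0]}, {"hand": 0, "travel": [0, 0, 0], "twist": [0, 0, 0]}]'

```text
time: 13.75
position: [0.5562, -0.2906, 0.1529]
tool_rot: [0.775, 0.632, -0.0, -0.0]
ft_force: [0.9, -0.2, -1.1]
grip_width: 0.0135
grip_force: 40.0
```

Call:
move_arm --commands '[{"hand": 0, "travel": [0, 0, 0.4], "twist": [0, 0, 0]}, {"hand": 0, "travel": [0, 0, 0.4], "twist": [0, 0, 0]}, {"hand": 0, "travel": [0, 0, 0.4], "twist": [0, 0, 0]}, {"hand": 0, "travel": [0, 0, 0], "twist": [0, 0, 0]}, {"hand": 0, "travel": [0, 0, 0], "twist": [0, 0, 0]}]'

```text
time: 14.17
position: [0.556, -0.2905, 0.1405]
tool_rot: [0.775, 0.632, -0.0, -0.001]
ft_force: [0.0, 0.4, -0.2]
grip_width: 0.0135
grip_force: 40.0
```

Call:
move_arm --commands '[{"hand": 0, "travel": [0, 0, 0.4], "twist": [0, 0, 0]}, {"hand": 0, "travel": [0, 0, 0.4], "twist": [0, 0, 0]}, {"hand": 0, "travel": [0, 0, 0.4], "twist": [0, 0, 0]}, {"hand": 0, "travel": [0, 0, 0], "twist": [0, 0, 0]}, {"hand": 0, "travel": [0, 0, 0], "twist": [0, 0, 0]}]'

```text
time: 14.58
position: [0.556, -0.2906, 0.1286]
tool_rot: [0.775, 0.632, -0.0, -0.0]
ft_force: [-0.4, -0.4, 0.7]
grip_width: 0.0139
grip_force: 40.0
```

Call:
move_arm --commands '[{"hand": 0, "travel": [0, 0, 0.3], "twist": [0, 0, 0]}, {"hand": 0, "travel": [0, 0, 0.3], "twist": [0, 0, 0]}, {"hand": 0, "travel": [0, 0, 0.2], "twist": [0, 0, 0]}, {"hand": 0, "travel": [0, 0, 0], "twist": [0, 0, 0]}, {"hand": 0, "travel": [0, 0, 0], "twist": [0, 0, 0]}]'

```text
time: 15.0
position: [0.5562, -0.2906, 0.1208]
tool_rot: [0.775, 0.632, -0.0, -0.0]
ft_force: [-0.0, 0.1, -0.3]
grip_width: 0.0141
grip_force: 40.0
```

Call:
move_arm --commands '[{"hand": 0, "travel": [0, 0, 0.1], "twist": [0, 0, 0]}, {"hand": 0, "travel": [0, 0, 0], "twist": [0, 0, 0]}, {"hand": 0, "travel": [0, 0, 0], "twist": [0, 0, 0]}]'

```text
time: 15.25
position: [0.5563, -0.2907, 0.1201]
tool_rot: [0.775, 0.632, 0.0, 0.0]
ft_force: [-0.3, 0.5, -0.4]
grip_width: 0.0135
grip_force: 40.0
```

Call:
move_arm --commands '[{"hand": 0, "travel": [0, 0, 0.1], "twist": [0, 0, 0]}, {"hand": 0, "travel": [0, 0, 0], "twist": [0, 0, 0]}, {"hand": 0, "travel": [0, 0, 0], "twist": [0, 0, 0]}]'

```text
time: 15.5
position: [0.5564, -0.2908, 0.1198]
tool_rot: [0.775, 0.632, 0.0, 0.0]
ft_force: [-0.9, 0.5, 4.0]
grip_width: 0.0137
grip_force: 40.0
```

```bash
python3 -c "
from h import *
for i in range(2): robot.camera('scene'); print(robot.get_obs()['ft_force'].round(2),robot.get_obs()['moment'].round(3),robot.get_obs()['position'])"
```

```text
[-0.85  1.67  4.75] [0.121 0.093 0.031] [ 0.55641643 -0.29080642  0.11976685]
[-2.35  0.54  6.77] [ 0.093  0.139 -0.035] [ 0.55645717 -0.29083795  0.11978796]
```

The shoulder rests on the brass at the predicted height, so the key is fully in. Turn clockwise.

Call:
move_arm --commands '[{"hand": 0, "travel": [0, 0, 0], "twist": [0, 0, 4]}, {"hand": 0, "travel": [0, 0, 0], "twist": [0, 0, 5]}, {"hand": 0, "travel": [0, 0, 0], "twist": [0, 0, 5]}, {"hand": 0, "travel": [0, 0, 0], "twist": [0, 0, 5]}, {"hand": 0, "travel": [0, 0, 0], "twist": [0, 0, 0]}]' --force 55

```text
time: 16.02
position: [0.5566, -0.2909, 0.1198]
tool_rot: [0.869, 0.494, 0.0, 0.001]
ft_force: [-0.6, 1.5, 5.2]
grip_width: 0.0138
grip_force: 55.0
```

```bash
python3 -c "
from h import *
plan(556.2,-290.6,120,-5)
o=robot.get_obs(); print(o['moment'].round(3),o['q'].round(2))" | grep -v T
```

```text
at [ 556.6 -290.9  119.8] yaw 59.26 tilt [ 0.05 -0.04] F [-0.6  1.5  5.2] t 16.0 n 10
[0.058 0.135 0.061] [-0.66  0.67  1.52 -0.    0.94 -0.12]
```

Call:
move_arm --commands '[{"hand": 0, "travel": [0, 0, 0], "twist": [0, 0, 6]}, {"hand": 0, "travel": [0, 0, 0], "twist": [0, 0, 6]}, {"hand": 0, "travel": [0, 0, 0], "twist": [0, 0, 6]}, {"hand": 0, "travel": [0, 0, 0], "twist": [0, 0, 6]}, {"hand": 0, "travel": [0, 0, 0], "twist": [0, 0, 6]}]'

```text
time: 16.43
position: [0.5564, -0.2909, 0.1198]
tool_rot: [0.968, 0.252, 0.0, 0.0]
ft_force: [-1.2, 1.7, 5.4]
grip_width: 0.0133
grip_force: 55.0
```

Call:
move_arm --commands '[{"hand": 0, "travel": [0, 0, 0], "twist": [0, 0, 6]}, {"hand": 0, "travel": [0, 0, 0], "twist": [0, 0, 6]}, {"hand": 0, "travel": [0, 0, 0], "twist": [0, 0, 6]}, {"hand": 0, "travel": [0, 0, 0], "twist": [0, 0, 6]}, {"hand": 0, "travel": [0, 0, 0], "twist": [0, 0, 0]}]'

```text
time: 16.85
position: [0.5563, -0.2907, 0.1197]
tool_rot: [0.999, 0.046, 0.0, 0.0]
ft_force: [-0.5, 1.3, 5.5]
grip_width: 0.0138
grip_force: 55.0
```

```bash
python3 -c "
from h import *
plan(556.2,-290.6,120,-5)
for i in range(3):
  o=robot.get_obs(); print(o['moment'].round(3),o['ft_force'].round(1));robot.camera('scene')" | grep -v T
```

```text
at [ 556.3 -290.7  119.7] yaw 5.22 tilt [ 0.   -0.01] F [-0.5  1.3  5.5] t 16.9 n 2
[0.215 0.306 0.054] [-0.5  1.3  5.5]
[0.234 0.259 0.057] [-1.4  1.9  6.1]
[0.198 0.265 0.039] [-1.3  1.8  6.2]
```

Call:
move_arm --commands '[{"hand": 0, "travel": [0, 0, 0], "twist": [0, 0, 5]}, {"hand": 0, "travel": [0, 0, 0], "twist": [0, 0, 4]}, {"hand": 0, "travel": [0, 0, 0], "twist": [0, 0, 0]}, {"hand": 0, "travel": [0, 0, 0], "twist": [0, 0, 0]}]'

```text
time: 17.33
position: [0.5563, -0.2906, 0.1197]
tool_rot: [1.0, -0.031, 0.0, 0.0]
ft_force: [-1.0, 1.5, 5.6]
grip_width: 0.0136
grip_force: 55.0
```

```bash
python3 -c "
from h import *
plan(556.2,-290.6,120,-5)
for i in range(4):
  o=robot.get_obs(); print(o['moment'].round(3),o['ft_force'].round(1));c=snap('wrist')
save(c,'w8.png')" | grep -v T
```

```text
at [ 556.3 -290.6  119.7] yaw -3.58 tilt [ 0.   -0.01] F [-1.   1.5  5.6] t 17.3 n 1
[0.266 0.304 0.008] [-1.   1.5  5.6]
[0.245 0.311 0.   ] [-1.4  0.7  5.5]
[ 0.27   0.266 -0.014] [-1.3  0.2  6.1]
[0.267 0.347 0.005] [-1.   0.5  5.1]
```

Call:
move_arm --commands '[{"hand": 0, "travel": [0, 0, 0], "twist": [0, 0, 2]}, {"hand": 0, "travel": [0, 0, 0], "twist": [0, 0, 0]}, {"hand": 0, "travel": [0, 0, 0], "twist": [0, 0, 0]}]'

```text
time: 17.78
position: [0.5563, -0.2906, 0.1198]
tool_rot: [0.999, -0.049, 0.0, 0.0]
ft_force: [-1.2, 0.6, 6.3]
grip_width: 0.0134
grip_force: 55.0
```

```bash
python3 -c "
from h import *
plan(556.2,-290.6,120,-5)
for i in range(4):
  o=robot.get_obs(); print(o['moment'].round(3),o['ft_force'].round(1));c=snap('wrist')
save(c,'w9.png')" | grep -v T
```

```text
at [ 556.3 -290.6  119.8] yaw -5.58 tilt [ 0.   -0.01] F [-1.2  0.6  6.3] t 17.8 n 1
[0.226 0.304 0.068] [-1.2  0.6  6.3]
[0.234 0.336 0.077] [-2.4  1.9  5.3]
[0.292 0.259 0.071] [-1.8  1.5  6.6]
[0.252 0.274 0.069] [-2.4  1.8  6.1]
```

Views are used up, so I'll check numerically whether the key turned in the grip, from the bar's slope in the wrist picture.

```bash
python3 - <<'E'
import cv2,numpy as np
for n in ('w5','w6','w8','w9'):
    f=cv2.cvtColor(cv2.imread(f'pics/{n}.png'),cv2.COLOR_BGR2HSV)
    m=cv2.inRange(f,(0,180,50),(7,255,255))
    out=[]
    for r in (242,255,265,275,285,295,350,358,366):
        x=np.flatnonzero(m[r,290:370])+290
        out.append((r,round(x.mean(),1),len(x)) if len(x) else r)
    print(n,out)
E
```

```text
w5 [(242, np.float64(321.5), 28), (255, np.float64(321.5), 34), (265, np.float64(321.5), 34), (275, np.float64(319.8), 35), (285, np.float64(321.5), 34), (295, np.float64(321.5), 34), (350, np.float64(321.5), 30), (358, np.float64(321.5), 30), (366, np.float64(321.5), 30)]
w6 [(242, np.float64(321.5), 28), (255, np.float64(321.5), 32), (265, np.float64(321.5), 32), (275, np.float64(321.0), 33), (285, np.float64(321.5), 34), (295, np.float64(321.5), 34), (350, np.float64(321.5), 30), (358, np.float64(321.5), 30), (366, np.float64(321.5), 30)]
w8 [(242, np.float64(321.0), 29), (255, np.float64(321.0), 33), (265, np.float64(321.0), 33), (275, np.float64(321.5), 34), (285, np.float64(321.5), 34), (295, np.float64(321.5), 34), (350, np.float64(321.5), 30), (358, np.float64(321.5), 30), (366, np.float64(321.5), 30)]
w9 [(242, np.float64(321.5), 28), (255, np.float64(321.0), 33), (265, np.float64(321.0), 33), (275, np.float64(321.5), 34), (285, np.float64(321.5), 34), (295, np.float64(321.0), 33), (350, np.float64(321.5), 30), (358, np.float64(321.5), 30), (366, np.float64(321.5), 30)]
```

Call:
move_arm --commands '[{"hand": 0, "travel": [0, 0, 0], "twist": [0, 0, 2]}, {"hand": 0, "travel": [0, 0, 0], "twist": [0, 0, 0]}, {"hand": 0, "travel": [0, 0, 0], "twist": [0, 0, 0]}]'

```text
time: 18.23
position: [0.5562, -0.2906, 0.1197]
tool_rot: [0.998, -0.066, 0.0, 0.0]
ft_force: [-1.7, 0.9, 5.9]
grip_width: 0.0136
grip_force: 55.0
```

```bash
python3 -c "
from h import *
plan(556.2,-290.6,120,-5)
for i in range(4):
  o=robot.get_obs(); print(o['moment'].round(3),o['ft_force'].round(1), o['joint_torque'][5].round(3));c=snap('wrist')
save(c,'w10.png')" | grep -v T
```

```text
at [ 556.2 -290.6  119.7] yaw -7.58 tilt [ 0. -0.] F [-1.7  0.9  5.9] t 18.2 n 1
[0.219 0.28  0.06 ] [-1.7  0.9  5.9] 0.07
[0.244 0.287 0.068] [-2.1  1.   6.2] 0.059
[0.195 0.333 0.061] [-1.7  0.3  4.9] 0.057
[0.341 0.314 0.042] [-1.3  0.9  5.7] 0.057
```

Call:
move_arm --commands '[{"hand": 0, "travel": [0, 0, 0], "twist": [0, 0, 2]}, {"hand": 0, "travel": [0, 0, 0], "twist": [0, 0, 2]}, {"hand": 0, "travel": [0, 0, 0], "twist": [0, 0, 0]}]'

```text
time: 18.68
position: [0.5563, -0.2906, 0.1198]
tool_rot: [0.995, -0.101, -0.0, 0.0]
ft_force: [-1.4, 0.8, 6.0]
grip_width: 0.0134
grip_force: 55.0
```

```bash
python3 -c "
from h import *
plan(556.2,-290.6,120,-5)
for i in range(4):
  o=robot.get_obs(); print(o['moment'].round(3),o['ft_force'].round(1), o['joint_torque'][5].round(3));c=snap('wrist')
save(c,'w11.png')" | grep -v T
```

```text
at [ 556.3 -290.6  119.8] yaw -11.56 tilt [-0.   -0.02] F [-1.4  0.8  6. ] t 18.7 n 1
[0.316 0.218 0.369] [-1.4  0.8  6. ] 0.519
[0.265 0.225 0.348] [-1.3  0.9  6.2] 0.385
[0.345 0.244 0.318] [-2.4  1.1  6. ] 0.348
[0.261 0.231 0.374] [-2.   1.6  4.7] 0.341
```

Torque jumped to 0.35 N m at 90°, so the stop is reached. Turn back home.

Call:
move_arm --commands '[{"hand": 0, "travel": [0, 0, 0], "twist": [0, 0, -4]}, {"hand": 0, "travel": [0, 0, 0], "twist": [0, 0, -6]}, {"hand": 0, "travel": [0, 0, 0], "twist": [0, 0, -6]}, {"hand": 0, "travel": [0, 0, 0], "twist": [0, 0, -6]}, {"hand": 0, "travel": [0, 0, 0], "twist": [0, 0, -6]}]'

```text
time: 19.3
position: [0.5566, -0.2905, 0.1198]
tool_rot: [0.989, 0.145, 0.0, -0.0]
ft_force: [-1.2, 1.6, 6.4]
grip_width: 0.0136
grip_force: 55.0
```

Call:
move_arm --commands '[{"hand": 0, "travel": [0, 0, 0], "twist": [0, 0, -6]}, {"hand": 0, "travel": [0, 0, 0], "twist": [0, 0, -6]}, {"hand": 0, "travel": [0, 0, 0], "twist": [0, 0, -6]}, {"hand": 0, "travel": [0, 0, 0], "twist": [0, 0, -6]}, {"hand": 0, "travel": [0, 0, 0], "twist": [0, 0, -6]}]'

```text
time: 19.72
position: [0.5566, -0.2905, 0.1198]
tool_rot: [0.918, 0.396, 0.0, 0.0]
ft_force: [-1.2, 1.1, 5.5]
grip_width: 0.0138
grip_force: 55.0
```

Call:
move_arm --commands '[{"hand": 0, "travel": [0, 0, 0], "twist": [0, 0, -6]}, {"hand": 0, "travel": [0, 0, 0], "twist": [0, 0, -6]}, {"hand": 0, "travel": [0, 0, 0], "twist": [0, 0, -6]}, {"hand": 0, "travel": [0, 0, 0], "twist": [0, 0, -6]}, {"hand": 0, "travel": [0, 0, 0], "twist": [0, 0, -6]}]'

```text
time: 20.13
position: [0.5566, -0.2906, 0.1198]
tool_rot: [0.784, 0.62, 0.0, 0.0]
ft_force: [-1.3, 2.0, 6.2]
grip_width: 0.0135
grip_force: 55.0
```

Call:
move_arm --commands '[{"hand": 0, "travel": [0, 0, 0], "twist": [0, 0, -5]}, {"hand": 0, "travel": [0, 0, 0], "twist": [0, 0, 0]}, {"hand": 0, "travel": [0, 0, 0], "twist": [0, 0, 0]}]'

```text
time: 20.38
position: [0.5566, -0.2906, 0.1198]
tool_rot: [0.758, 0.652, 0.0, 0.0]
ft_force: [-0.6, 1.0, 5.6]
grip_width: 0.0134
grip_force: 55.0
```

```bash
python3 -c "
from h import *
plan(556.2,-290.6,120,-5)
for i in range(3):
  o=robot.get_obs(); print(o['moment'].round(3),o['ft_force'].round(1), o['joint_torque'][5].round(3));c=snap('wrist')" | grep -v T
```

```text
at [ 556.6 -290.6  119.8] yaw 81.4 tilt [ 0.05 -0.  ] F [-0.6  1.   5.6] t 20.4 n 13
[ 0.278  0.08  -0.022] [-0.6  1.   5.6] -0.083
[ 0.243  0.087 -0.097] [-0.6  0.9  6.1] -0.05
[ 0.267  0.107 -0.006] [-1.3  1.   5.4] -0.044
```

Call:
move_arm --commands '[{"hand": 0, "travel": [0, 0, 0], "twist": [0, 0, -3]}, {"hand": 0, "travel": [0, 0, 0], "twist": [0, 0, -2]}, {"hand": 0, "travel": [0, 0, 0], "twist": [0, 0, 0]}, {"hand": 0, "travel": [0, 0, 0], "twist": [0, 0, 0]}]'

```text
time: 20.87
position: [0.5566, -0.2906, 0.1198]
tool_rot: [0.729, 0.684, 0.0, 0.0]
ft_force: [-0.4, 1.2, 5.5]
grip_width: 0.0138
grip_force: 55.0
```

```bash
python3 -c "
from h import *
plan(556.2,-290.6,120,-5)
for i in range(3):
  o=robot.get_obs(); print(o['moment'].round(3),o['ft_force'].round(1), o['joint_torque'][5].round(3));c=snap('wrist')" | grep -v T
```

```text
at [ 556.6 -290.6  119.8] yaw 86.39 tilt [ 0.05 -0.  ] F [-0.4  1.2  5.5] t 20.9 n 13
[ 0.22   0.024 -0.034] [-0.4  1.2  5.5] -0.076
[ 0.232  0.024 -0.07 ] [0.5 1.1 5.4] -0.063
[ 0.22   0.074 -0.065] [-1.1  1.8  5.4] -0.06
```

Call:
move_arm --commands '[{"hand": 0, "travel": [0, 0, 0], "twist": [0, 0, -2]}, {"hand": 0, "travel": [0, 0, 0], "twist": [0, 0, 0]}, {"hand": 0, "travel": [0, 0, 0], "twist": [0, 0, 0]}]'

```text
time: 21.27
position: [0.5566, -0.2906, 0.1198]
tool_rot: [0.717, 0.697, 0.0, 0.0]
ft_force: [-0.0, 0.2, 5.9]
grip_width: 0.0134
grip_force: 55.0
```

```bash
python3 -c "
from h import *
plan(556.2,-290.6,120,-5)
for i in range(3):
  o=robot.get_obs(); print(o['moment'].round(3),o['ft_force'].round(1), o['joint_torque'][5].round(3));c=snap('wrist')" | grep -v T
```

```text
at [ 556.6 -290.6  119.8] yaw 88.38 tilt [ 0.05 -0.  ] F [-0.   0.2  5.9] t 21.3 n 14
[ 0.205  0.065 -0.065] [-0.   0.2  5.9] -0.072
[ 0.226  0.079 -0.067] [-1.1  2.   5.9] -0.06
[ 0.246  0.07  -0.023] [-1.1  1.3  5.9] -0.058
```

Call:
move_arm --commands '[{"hand": 0, "travel": [0, 0, 0], "twist": [0, 0, -2]}, {"hand": 0, "travel": [0, 0, 0], "twist": [0, 0, 0]}, {"hand": 0, "travel": [0, 0, 0], "twist": [0, 0, 0]}]'

```text
time: 21.67
position: [0.5566, -0.2906, 0.1198]
tool_rot: [0.705, 0.709, 0.0, 0.0]
ft_force: [-0.2, 1.5, 5.3]
grip_width: 0.0132
grip_force: 55.0
```

```bash
python3 -c "
from h import *
plan(556.2,-290.6,120,-5)
for i in range(3):
  o=robot.get_obs(); print(o['moment'].round(3),o['ft_force'].round(1), o['joint_torque'][5].round(3));c=snap('wrist')" | grep -v T
```

```text
at [ 556.6 -290.6  119.8] yaw 90.38 tilt [ 0.05 -0.  ] F [-0.2  1.5  5.3] t 21.7 n 14
[ 0.237  0.095 -0.117] [-0.2  1.5  5.3] -0.103
[ 0.244  0.041 -0.098] [-0.2  0.4  5.1] -0.092
[ 0.253  0.085 -0.079] [-0.9  1.5  5.7] -0.09
```

Call:
move_arm --commands '[{"hand": 0, "travel": [0, 0, 0], "twist": [0, 0, -2]}, {"hand": 0, "travel": [0, 0, 0], "twist": [0, 0, 0]}, {"hand": 0, "travel": [0, 0, 0], "twist": [0, 0, 0]}]'

```text
time: 22.07
position: [0.5566, -0.2907, 0.1198]
tool_rot: [0.693, 0.721, 0.0, 0.0]
ft_force: [-1.2, 1.8, 5.3]
grip_width: 0.0138
grip_force: 55.0
```

```bash
python3 -c "
from h import *
plan(556.2,-290.6,120,-5)
for i in range(3):
  o=robot.get_obs(); print(o['moment'].round(3),o['ft_force'].round(1), o['joint_torque'][5].round(3));c=snap('wrist')" | grep -v T
```

```text
at [ 556.6 -290.7  119.8] yaw 92.34 tilt [0.06 0.  ] F [-1.2  1.8  5.3] t 22.1 n 14
[ 0.149  0.059 -0.206] [-1.2  1.8  5.3] -0.25
[ 0.231  0.07  -0.236] [-1.6  0.9  5.9] -0.238
[ 0.194  0.063 -0.204] [-0.1  1.4  5.5] -0.236
```

Home end reached (0.24 N m and rising). Re-centre the key in the slot's play and draw it out.

Call:
move_arm --commands '[{"hand": 0, "travel": [0, 0, 0], "twist": [0, 0, 5]}, {"hand": 0, "travel": [0, 0, 0], "twist": [0, 0, 5]}, {"hand": 0, "travel": [0, 0, 0], "twist": [0, 0, 3.5]}, {"hand": 0, "travel": [0, 0, -0.2], "twist": [0, 0, 0]}, {"hand": 0, "travel": [0, 0, 0], "twist": [0, 0, 0]}]'

```text
time: 22.63
position: [0.5563, -0.2908, 0.121]
tool_rot: [0.772, 0.636, 0.0, 0.0]
ft_force: [-0.9, -0.1, 0.3]
grip_width: 0.0134
grip_force: 55.0
```

```bash
python3 -c "
from h import *
plan(556.2,-290.6,120,78.4)
o=robot.get_obs(); print(o['moment'].round(3),o['ft_force'].round(1), o['joint_torque'][5].round(3))"
```

```text
at [ 556.3 -290.8  121. ] yaw 79.0 tilt [ 0.01 -0.01] F [-0.9 -0.1  0.3] t 22.6 n 1
T [0.01, -0.02, 0.1] W 0.6
[-0.056 -0.085  0.009] [-0.9 -0.1  0.3] 0.049
```

Call:
move_arm --commands '[{"hand": 0, "travel": [0, 0, -0.4], "twist": [0, 0, 0]}, {"hand": 0, "travel": [0, 0, -0.6], "twist": [0, 0, 0]}, {"hand": 0, "travel": [0, 0, -0.8], "twist": [0, 0, 0]}, {"hand": 0, "travel": [0, 0, -0.8], "twist": [0, 0, 0]}, {"hand": 0, "travel": [0, 0, -0.8], "twist": [0, 0, 0]}]'

```text
time: 23.05
position: [0.5564, -0.2908, 0.1561]
tool_rot: [0.772, 0.636, 0.0, 0.0]
ft_force: [0.2, 0.3, -1.5]
grip_width: 0.0134
grip_force: 55.0
```

Call:
move_arm --commands '[{"hand": 0, "travel": [0, 0, -1], "twist": [0, 0, 0]}, {"hand": 0, "travel": [0, 0, -1.5], "twist": [0, 0, 0]}, {"hand": 0, "travel": [0, 0, -2], "twist": [0, 0, 0]}, {"hand": 0, "travel": [0, 0, -1], "twist": [0, 0, 0]}, {"hand": 0, "travel": [0, 0, 0], "twist": [0, 0, 0]}]'

```text
time: 23.47
position: [0.5579, -0.2919, 0.2137]
tool_rot: [0.772, 0.635, 0.001, 0.003]
ft_force: [-0.6, -0.0, -0.7]
grip_width: 0.0136
grip_force: 55.0
```

```bash
python3 - <<'E'
from h import *
s=snap('scene');cv2.imwrite('pics/c12.png',s['frame'][:,:,::-1])
print('grip',robot.get_obs()['grip_width'])
plan(484.7,327.4,210,86.6,n=19)
E
```

```text
grip 0.01354303018092415
at [ 557.1 -291.3  211.9] yaw 78.91 tilt [ 0.18 -0.14] F [ 0.1  0.2 -1.8] t 23.5 n 19
T [3.12, -1.0, 0.01] W -0.4
T [3.13, -0.98, 0.01] W -0.4
T [3.14, -0.96, 0.01] W -0.4
T [3.14, -0.93, 0.01] W -0.4
T [3.15, -0.91, 0.01] W -0.4
T [3.16, -0.89, 0.01] W -0.4
T [3.16, -0.87, 0.01] W -0.4
T [3.17, -0.84, 0.01] W -0.4
T [3.17, -0.82, 0.01] W -0.4
T [3.18, -0.8, 0.01] W -0.4
T [3.18, -0.78, 0.01] W -0.4
T [3.19, -0.75, 0.01] W -0.4
T [3.2, -0.73, 0.01] W -0.4
T [3.2, -0.71, 0.01] W -0.4
T [3.21, -0.69, 0.01] W -0.4
T [3.21, -0.66, 0.01] W -0.4
T [3.22, -0.64, 0.01] W -0.4
T [3.22, -0.62, 0.01] W -0.4
T [3.22, -0.6, 0.01] W -0.4
```

Call:
move_arm --commands '[{"hand": 0, "travel": [2.2, -0.7, 0], "twist": [0, 0, -0.4]}, {"hand": 0, "travel": [3.1, -1, 0], "twist": [0, 0, -0.4]}, {"hand": 0, "travel": [3.1, -1, 0], "twist": [0, 0, -0.4]}, {"hand": 0, "travel": [3.1, -0.9, 0], "twist": [0, 0, -0.4]}, {"hand": 0, "travel": [3.2, -0.9, 0], "twist": [0, 0, -0.4]}]'

```text
time: 23.93
position: [0.5369, -0.1366, 0.2088]
tool_rot: [0.761, 0.649, -0.0, -0.001]
ft_force: [0.1, 0.6, -0.7]
grip_width: 0.0141
grip_force: 55.0
```

Call:
move_arm --commands '[{"hand": 0, "travel": [3.2, -0.9, 0], "twist": [0, 0, -0.4]}, {"hand": 0, "travel": [3.2, -0.9, 0], "twist": [0, 0, -0.4]}, {"hand": 0, "travel": [3.2, -0.8, 0], "twist": [0, 0, -0.4]}, {"hand": 0, "travel": [3.2, -0.8, 0], "twist": [0, 0, -0.4]}, {"hand": 0, "travel": [3.2, -0.8, 0], "twist": [0, 0, -0.4]}]'

```text
time: 24.35
position: [0.5185, 0.028, 0.209]
tool_rot: [0.749, 0.662, -0.001, -0.001]
ft_force: [-0.2, 0.0, -0.7]
grip_width: 0.0133
grip_force: 55.0
```

Call:
move_arm --commands '[{"hand": 0, "travel": [3.2, -0.8, 0], "twist": [0, 0, -0.4]}, {"hand": 0, "travel": [3.2, -0.8, 0], "twist": [0, 0, -0.4]}, {"hand": 0, "travel": [3.2, -0.7, 0], "twist": [0, 0, -0.4]}, {"hand": 0, "travel": [3.2, -0.7, 0], "twist": [0, 0, -0.4]}, {"hand": 0, "travel": [3.2, -0.7, 0], "twist": [0, 0, -0.4]}]'

```text
time: 24.77
position: [0.4992, 0.1909, 0.209]
tool_rot: [0.738, 0.675, -0.001, -0.001]
ft_force: [1.0, -0.3, -0.0]
grip_width: 0.0136
grip_force: 55.0
```

Call:
move_arm --commands '[{"hand": 0, "travel": [3.2, -0.7, 0], "twist": [0, 0, -0.4]}, {"hand": 0, "travel": [3.2, -0.6, 0], "twist": [0, 0, -0.4]}, {"hand": 0, "travel": [2, -0.4, 0], "twist": [0, 0, -0.4]}, {"hand": 0, "travel": [0, 0, 0], "twist": [0, 0, 0]}, {"hand": 0, "travel": [0, 0, 0], "twist": [0, 0, 0]}]'

```text
time: 25.18
position: [0.4894, 0.2753, 0.209]
tool_rot: [0.73, 0.684, -0.001, -0.0]
ft_force: [-0.0, 0.1, -0.8]
grip_width: 0.0139
grip_force: 55.0
```

```bash
python3 - <<'E'
from h import *
plan(484.7,327.4,135,86.6)
t=snap('top'); h=cv2.cvtColor(t['frame'],cv2.COLOR_RGB2HSV)[...,2]
t0=cv2.cvtColor(cv2.imread('pics/top0.png'),cv2.COLOR_BGR2HSV)[...,2]
print(h[240:251,507:526]);print(t0[240:251,507:526])
E
```

```text
at [489.4 275.3 209. ] yaw 86.26 tilt [-0.11 -0.06] F [-0.   0.1 -0.8] t 25.2 n 3
T [1.72, -0.27, 2.47] W -0.11
T [1.72, -0.27, 2.47] W -0.11
T [1.72, -0.26, 2.47] W -0.11
[[116 126 180 217 224 223 223 223 224 224 224 224 224 224 224 224 225 224
  207]
 [110 136 190 220 223 220 217 218 220 221 222 223 223 223 223 224 224 223
  203]
 [106 144 197 222 221 208 196 196 201 207 212 215 219 220 221 222 223 221
  192]
 [105 153 205 223 217 190 162 158 166 175 184 193 201 209 215 220 222 217
  184]
 [111 162 210 223 210 173 130 113 119 130 143 156 173 191 205 216 221 213
  177]
 [120 172 214 222 206 169 124 101  99 102 108 118 141 174 201 215 222 211
  170]
 [132 186 220 222 210 185 161 148 139 132 126 122 139 175 204 218 222 209
  168]
 [141 197 222 223 220 211 205 199 193 184 175 168 174 193 212 221 222 202
  165]
 [151 205 224 224 224 223 222 223 220 216 212 209 209 213 220 222 220 193
  158]
 [158 210 225 225 224 224 224 224 224 224 223 222 222 222 223 224 217 182
  153]
 [161 207 224 224 224 224 224 224 224 225 224 224 224 224 223 224 213 175
  150]]
[[104 111 158 193 202 201 202 201 20
[... 155 characters left out ...]
 175 179 184 188 191 195 196 199 201 202 196
  171]
 [ 95 134 184 200 193 169 145 141 149 156 164 171 179 186 191 196 199 193
  164]
 [ 97 143 187 200 186 154 114 100 106 113 126 139 153 170 184 193 197 190
  157]
 [106 154 191 199 183 149 111  91  88  92  96 105 124 154 179 192 199 187
  151]
 [117 165 196 199 188 165 143 132 124 117 112 108 123 155 182 195 199 185
  150]
 [126 176 199 202 197 189 182 178 172 163 155 148 151 170 188 198 199 180
  146]
 [134 182 201 203 202 201 200 199 197 192 188 183 182 187 195 200 196 172
  141]
 [141 186 203 204 204 203 203 203 203 202 201 199 198 198 201 202 193 162
  136]
 [143 185 201 202 203 203 203 203 203 204 203 204 203 202 203 202 190 155
  133]]
```

The slot's pixel pattern matches the start, so the lock is home. Position over the rest.

Call:
move_arm --commands '[{"hand": 0, "travel": [1.8, -0.3, 1.5], "twist": [0, 0, -0.3]}, {"hand": 0, "travel": [2.0, -0.3, 1.5], "twist": [0, 0, 0]}, {"hand": 0, "travel": [1.4, -0.2, 1.9], "twist": [0, 0, 0]}, {"hand": 0, "travel": [0, 0, 0], "twist": [0, 0, 0]}, {"hand": 0, "travel": [0, 0, 0], "twist": [0, 0, 0]}]'

```text
time: 25.65
position: [0.4851, 0.3256, 0.1597]
tool_rot: [0.729, 0.684, -0.002, -0.0]
ft_force: [-0.5, -0.5, 0.2]
grip_width: 0.0136
grip_force: 55.0
```

Call:
move_arm --commands '[{"hand": 0, "travel": [0, 0, 0], "twist": [0, 0, 0]}, {"hand": 0, "travel": [0, 0, 0], "twist": [0, 0, 0]}, {"hand": 0, "travel": [0, 0, 0], "twist": [0, 0, 0]}]'

```text
time: 25.9
position: [0.4867, 0.3262, 0.1621]
tool_rot: [0.729, 0.684, 0.001, 0.0]
ft_force: [-0.0, -0.4, 0.5]
grip_width: 0.0136
grip_force: 55.0
```

```bash
python3 - <<'E'
from h import *
plan(484.7,327.4,85,86.6)
E
```

```text
at [486.7 326.2 162.1] yaw 86.32 tilt [0.1  0.03] F [-0.  -0.4  0.5] t 25.9 n 3
T [0.04, -0.07, 2.57] W -0.09
T [0.04, -0.07, 2.57] W -0.09
T [0.04, -0.07, 2.57] W -0.09
```

Call:
move_arm --commands '[{"hand": 0, "travel": [0.1, -0.2, 1], "twist": [0, 0, -0.3]}, {"hand": 0, "travel": [0, 0, 1.5], "twist": [0, 0, 0]}, {"hand": 0, "travel": [0, 0, 1.0], "twist": [0, 0, 0]}, {"hand": 0, "travel": [0, 0, 0], "twist": [0, 0, 0]}, {"hand": 0, "travel": [0, 0, 0], "twist": [0, 0, 0]}]'

```text
time: 26.32
position: [0.4834, 0.3278, 0.1253]
tool_rot: [0.727, 0.686, -0.001, -0.0]
ft_force: [0.4, -0.5, -0.1]
grip_width: 0.0136
grip_force: 55.0
```

```bash
python3 - <<'E'
from h import *
plan(484.7,327.4,80,86.6)
E
```

```text
at [483.4 327.8 125.3] yaw 86.7 tilt [-0.1  -0.05] F [ 0.4 -0.5 -0.1] t 26.3 n 2
T [-0.01, 0.07, 2.26] W 0.05
T [-0.01, 0.07, 2.26] W 0.05
```

Call:
move_arm --commands '[{"hand": 0, "travel": [0, 0.05, 1.2], "twist": [0, 0, 0]}, {"hand": 0, "travel": [0, 0, 1.5], "twist": [0, 0, 0]}, {"hand": 0, "travel": [0, 0, 1.2], "twist": [0, 0, 0]}, {"hand": 0, "travel": [0, 0, 0.5], "twist": [0, 0, 0]}, {"hand": 0, "travel": [0, 0, 0], "twist": [0, 0, 0]}]'

```text
time: 26.73
position: [0.4835, 0.3277, 0.0804]
tool_rot: [0.727, 0.686, -0.001, -0.001]
ft_force: [-0.6, 0.1, -0.2]
grip_width: 0.0136
grip_force: 55.0
```

Call:
move_arm --commands '[{"hand": 0, "travel": [0, 0, 0], "twist": [0, 0, 0]}, {"hand": 0, "travel": [0, 0, 0], "twist": [0, 0, 0]}, {"hand": 0, "travel": [0, 0, 0], "twist": [0, 0, 0]}]'

```text
time: 26.98
position: [0.485, 0.3284, 0.0827]
tool_rot: [0.727, 0.686, 0.001, 0.0]
ft_force: [0.1, 0.8, -0.5]
grip_width: 0.0134
grip_force: 55.0
```

Call:
move_arm --commands '[{"hand": 0, "travel": [-0.1, 0, 0.2], "twist": [0, 0, 0]}, {"hand": 0, "travel": [0, 0, 0.15], "twist": [0, 0, 0]}, {"hand": 0, "travel": [0, 0, 0.1], "twist": [0, 0, 0]}, {"hand": 0, "travel": [0, 0, 0], "twist": [0, 0, 0]}, {"hand": 0, "travel": [0, 0, 0], "twist": [0, 0, 0]}]'

```text
time: 27.4
position: [0.4844, 0.3271, 0.0778]
tool_rot: [0.727, 0.686, 0.0, 0.0]
ft_force: [-1.9, 0.0, 2.6]
grip_width: 0.0136
grip_force: 55.0
```

Contact on the walls at the original height. Release.

Call:
move_arm --commands '[{"hand": 3.5, "travel": [0, 0, 0], "twist": [0, 0, 0]}, {"hand": 3.5, "travel": [0, 0, 0], "twist": [0, 0, 0]}, {"hand": 3.5, "travel": [0, 0, 0], "twist": [0, 0, 0]}, {"hand": 3.5, "travel": [0, 0, 0], "twist": [0, 0, 0]}, {"hand": 3.5, "travel": [0, 0, 0], "twist": [0, 0, 0]}]'

```text
time: 27.82
position: [0.4843, 0.3271, 0.0774]
tool_rot: [0.727, 0.686, -0.0, -0.0]
ft_force: [-1.1, -0.2, 0.6]
grip_width: 0.0332
grip_force: 0.0
```

Call:
move_arm --commands '[{"hand": 3.5, "travel": [0, 0, -0.5], "twist": [0, 0, 0]}, {"hand": 3.5, "travel": [0, 0, -2], "twist": [0, 0, 0]}, {"hand": 3.5, "travel": [0, 0, -3], "twist": [0, 0, 0]}, {"hand": 3.5, "travel": [0, 0, -4], "twist": [0, 0, 0]}, {"hand": 3.5, "travel": [0, 0, -4], "twist": [0, 0, 0]}]'

```text
time: 28.23
position: [0.4835, 0.3267, 0.2134]
tool_rot: [0.727, 0.686, -0.001, -0.0]
ft_force: [1.0, 0.3, -0.5]
grip_width: 0.0355
grip_force: 0.0
```

Call:
move_arm --commands '[{"hand": 3.5, "travel": [0, 0, -3], "twist": [0, 0, 0]}, {"hand": 3.5, "travel": [0, 0, 0], "twist": [0, 0, 0]}, {"hand": 3.5, "travel": [0, 0, 0], "twist": [0, 0, 0]}, {"hand": 3.5, "travel": [0, 0, 0], "twist": [0, 0, 0]}, {"hand": 3.5, "travel": [0, 0, 0], "twist": [0, 0, 0]}]'

```text
time: 28.65
position: [0.4832, 0.3266, 0.241]
tool_rot: [0.727, 0.686, -0.002, -0.001]
ft_force: [-0.2, -0.1, -0.2]
grip_width: 0.035
grip_force: 0.0
```

```bash
python3 - <<'E'
from h import *
c=snap('wrist'); o=robot.get_obs();print(o['position'],o['ft_force'].round(1),o['grip_width'],o['time'])
for q in blobs(c,(0,180,60),(6,255,255),(200,100,450,330))[:2]: print('key',rect(c,q,.094),cv2.boundingRect(q))
for q in blobs(c,(5,90,60),(20,255,255),(180,80,460,330))[:1]: print('rest',rect(c,q,.008))
t=snap('top')
for q in blobs(t,(22,120,100),(35,255,255),(310,250,350,290))[:2]: print('pad',rect(t,q,.04))
d=cv2.absdiff(snap('scene')['frame'],cv2.cvtColor(cv2.imread('pics/scene0.png'),cv2.COLOR_BGR2RGB)).max(2)
m=(d[200:300,370:510]>50).astype(np.uint8); n,_,st,_=cv2.connectedComponentsWithStats(m); print([(s+[370,200,0,0,0]).tolist() for s in st[1:] if s[4]>15])
E
```

```text
[0.48322076 0.32658983 0.2407905 ] [ 0.1 -1.1 -0.3] 0.03502610348218937 28.7
key {'c': (484.2, 330.4), 'size': (64.9, 13.3), 'long_deg': 86.4} (316, 190, 16, 73)
rest {'c': (479.6, 326.9), 'size': (110.7, 89.7), 'long_deg': 83.3}
pad {'c': (507.8, 79.7), 'size': (33.2, 33.3), 'long_deg': 91.0}
[[406, 234, 8, 4, 16], [396, 250, 4, 6, 23], [391, 254, 4, 5, 16]]
```

The key hangs as before (within 1 mm of its first measured pose), the pot hasn't moved, and the arm is clear.

```bash
python3 -c "
from rig import robot
print(robot.hand_in())"
```

```text
the job is handed in; nothing more can be done
None
```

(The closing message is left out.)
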